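# Load the air blow-off station and latch its guard gate

### The job

Get the blow-off station ready to run: lift the thumb latch bar out of its catch, swing the guard gate wide open to the left, take the keeper bar off its two saddles and set it down on the bench, and stand every nut and bush from the bench in front upright on the floor of the station's channel. Then lay the keeper bar back across the two saddles above them, seated in both notches and about centred, and swing the gate fully shut so that the latch bar is down in its catch again; leave the steel dish beside the station where it is.

Things in the scene. Friction and masses are not known exactly. Their poses are not given: they have to be found in the camera images.
- station: Blow-off station, fixed: grey base plate 10 mm thick, x -54 to +106 mm, y +-153 mm. Origin on the bench under the middle of the parts channel; x to the back (away from the robot), y left along the channel, z up. Hinge post (158 mm high) at x 78, y 130; catch post (148 mm high, 40 x 12 mm) at x 78, y -125.
- channel (a point): Middle of the channel floor, 10 mm above the bench, axes as the station. The channel runs along y between two ribs 4 mm high whose inner faces are 44 mm apart; 150 mm long. Parts stand in it in one row, in any order and with any spacing.
- saddles (a point): Point midway between the two saddles, at the height of their seats (52 mm above the bench), axes as the station. The saddles stand at y = +-84 mm (each 12 mm thick along y, 46 mm along x); each has a notch 26 mm wide along x between ears 12 mm high.
- gate (a joint): Guard gate on the hinge post: aluminium arm 14 mm wide, 235 mm long, 105 to 119 mm high, with a clear hood and front skirt 123 mm deep, skirt's lower edge 69 mm above the bench (passes over parts on the bench). 0 = shut over the channel, grows as it swings toward the robot and left (clockwise from above) to its stop at 1.75 rad. Light friction, stays put.
- gate_hinge (a point): Point on the gate's upright hinge axis, 152 mm above the bench.
- latch (a joint): Gravity latch bar on the gate's arm, pivot 130 mm from the hinge axis; its tip, 255 mm from it, lies in the catch post's notch. 0 = down; grows when lifted (to 0.6 rad); falls by its own weight. Above 0.11 rad it clears the catch's front tooth; 0.2 is ample. The tooth has a front ramp: a bar free to rise rides over it and drops in when the arm is pushed shut.
- latch_knob (a point): Round black upright knob on the latch bar, 190 mm from the hinge axis, 60 mm past the latch pivot: 17 mm across, 36 mm high. This point is 16 mm below its top, 154 mm above the bench when down. Raising it 12 mm lifts the latch 0.2 rad. Pinched with one finger each side of the bar it lifts the bar and draws the gate. Axes as the gate (x across the bar).
- keeper_grip (a point): Keeper bar, loose, 0.18 kg, at first in the saddles: flat steel bar 210 mm long (its y), 16 mm wide (its x), 8 mm thick, with an upright black grip rib in the middle, 14 mm wide along x, 44 mm long along y, top 34 mm above the bar's underside. This point is on the rib, 22 mm above the bar's underside. Either end may go left. There is room for it on the bench in front of the row of loose parts.
- lap_pot: Open steel dish, 67 mm across, 30 mm high, loose bystander to the left of the station (the gate passes over it). Origin under its middle.
- nozzle_nut_0_mid (a point): Loose part, stepped nozzle nut, widest 28 mm, 26 mm high, standing upright on the bench in front of the station (may be absent). This point is its centre, half-way up.
- nozzle_nut_1_mid (a point): Loose part, stepped nozzle nut, dark, widest 24 mm, 30 mm high, standing upright on the bench in front of the station (may be absent). This point is its centre, half-way up.
- nozzle_nut_2_mid (a point): Loose part, stepped nozzle nut, widest 28 mm, 26 mm high, standing upright on the bench in front of the station (may be absent). This point is its centre, half-way up.
- bush_0_mid (a point): Loose part, plain round steel bush, 26 mm across, 22 mm high, standing upright on the bench in front of the station (may be absent). This point is its centre, half-way up.

How it is judged:
On the way, in this order (a step that is already met when the one before it is completed fails the run):
1. the latch bar is lifted out of its catch (value of joint latch above 0.11 rad), for 0.05 s.
2. the gate is swung wide open (more than 1.3 rad) (value of joint gate above 1.3 rad), for 0.2 s.
3. the keeper bar is off its saddles and down on the bench (height (world z) of keeper_grip below 0.04 m and angle between keeper_grip's own z axis and vertical below 0.1 rad), for 0.2 s.
4. every nut and bush present stands in the channel (x of nozzle_nut_0_mid in the frame of channel between -0.013 and 0.013 m and y of nozzle_nut_0_mid in the frame of channel between -0.072 and 0.072 m and z of nozzle_nut_0_mid in the frame of channel between 0.009 and 0.017 m and angle between each of nozzle_nut_0_mid, nozzle_nut_1_mid, nozzle_nut_2_mid, bush_0_mid's own z axis and vertical below 0.12 rad and x of nozzle_nut_1_mid in the frame of channel between -0.013 and 0.013 m and y of nozzle_nut_1_mid in the frame of channel between -0.072 and 0.072 m and z of nozzle_nut_1_mid in the frame of channel between 0.011 and 0.019 m and x of nozzle_nut_2_mid in the frame of channel between -0.013 and 0.013 m and y of nozzle_nut_2_mid in the frame of channel between -0.072 and 0.072 m and z of nozzle_nut_2_mid in the frame of channel between 0.009 and 0.017 m and x of bush_0_mid in the frame of channel between -0.013 and 0.013 m and y of bush_0_mid in the frame of channel between -0.072 and 0.072 m and z of bush_0_mid in the frame of channel between 0.007 and 0.015 m), for 0.2 s.
5. the keeper bar lies in both saddles, with the parts in the channel below it (all of step 4 and x of keeper_grip in the frame of saddles between -0.01 and 0.01 m and y of keeper_grip in the frame of saddles between -0.02 and 0.02 m and z of keeper_grip in the frame of saddles between 0.018 and 0.026 m and angle between the y axis of keeper_grip and the y axis of saddles, either way round below 0.1 rad and angle between keeper_grip's own z axis and vertical below 0.06 rad), for 0.3 s.
6. the gate is shut and the latch bar is down in its catch (value of joint each of gate, latch below 0.04 rad), for 0.3 s.
At the end, for the whole second after the job is handed in: Parts upright (0.12 rad) on the channel floor, within 13 mm of its middle line, 72 mm of its middle; keeper seated in both saddles (4 mm in height, 10 mm across, 20 mm lengthwise, 0.1 rad in line, 0.06 rad level); gate below 0.04 rad and latch below 0.04 rad; all released (all of step 5 and all of step 6); the robot touches nothing.
It fails at once if the dish is pushed more than 30 mm or tipped (distance of lap_pot from where it was at the start of the episode above 0.03 m or angle between lap_pot's own z axis and vertical above 0.4 rad).
Of nozzle_nut_0, nozzle_nut_1, nozzle_nut_2, bush_0 only 2 to 4 are there at a start; the rules pass over those that are not, and their reading is None.
At some moment in a run one of nozzle_nut_0, nozzle_nut_2, bush_0 may be knocked a few centimetres aside while the robot is not near it.
It also fails if it takes over 210 s, if anything falls off the work surface, if the arm or the gripper's body presses on something with over 40 N, if the wrist force passes 120 N, or if a joint passes its speed limit or range.

### The arm

A 7-joint arm with a two-finger parallel gripper is mounted at the origin on a cart in front of the work surface, level with it; the furniture and walls round the work are solid. World frame = base frame: x ahead of the robot, y to its left, z up, the work surface at z = 0. Lengths are in m, angles in rad, forces in N, time in s.
With the tool pointing down it reaches from about 0.425 to 0.875 m from the base axis. Payload 4.7 kg.
Tool frame: the origin (TCP) lies midway between the tips of the shut fingers; the grasp point (between the pads) lies 19 mm behind it; x points along the fingers, y is the direction in which the jaws open and shut, and the axes are right-handed (so a half turn about x gives the same grasp; the last joint's range is limited). The gripper opens to 87 mm and grips with 3 to 60 N. Pads are 19 mm wide; open, the fingers measure 117 mm over their backs; the gripper's body (75 mm by 190 mm) begins 51 mm behind the grasp point.
Start: joints at [-1.106, 0.321, -0.07, 1.45, 0.023, 1.371, -0.057], TCP at [0.283, 0.585, 0.223] pointing down, gripper open.
Joint ranges: [-2.86, 2.86], [-0.3, 2.09], [-1.38, 1.24], [0.06, 2.45], [-1.56, 4.7], [0.09, 2.05], [-2.69, 2.69]. Speed limits (rad/s): [2.57, 2.57, 3.14, 3.14, 3.14, 3.14, 3.14].

### API

Orientations are given as a rotation vector (axis times angle).
In Python, from bench import ctrl gives the robot as it stands. The module is installed in compiled form; this text tells all that it offers.
- The arm moves only by the tool servo_tool, never from a script. Its arguments are lists of equal length, an entry for each row: "dp": the shift along the tool's x, y, z in units of 25 mm (1.0 is 25 mm), a list of three; "yaw": the turn about the tool's x in units of 6 degrees (1.0 is 6 degrees). A call has exactly 5 rows; each row shifts and turns the commanded pose from where the row before left it, along the tool's axes as they then stand; what a row does not reach is not made up. A row lasts 1/10 s, in which the tool goes at most 50 mm and 8.59 degrees, less where a joint would pass 70% of its speed; a pose out of reach is approached as far as the arm can. A call is refused whole if a number of a shift passes 1 or a number of a turn 1, either way. A call with a gripper value outside its range is refused whole. "fingers" is the opening, from 0 (shut) to 1 (fully open), set as the call begins (left out, the last holds). The fingers move at their own pace and stop on an object; "grip_force" is the grip in N (left out, the last holds). Time passes only in rows, so rows that do not move let the fingers close, or fill a call up. It gives the time, the measured TCP pose, the force and the opening at its end, in the units of the state.
- ctrl.get_state(): the state, without advancing time (a new reading comes with each control period).
- ctrl.get_image(name): name is "side" or "top" or "wrist"; returns (picture, depth): 384x512x3 uint8, red, green, blue; 384x512 float32, m along the optical axis (not along the pixel's ray), 0 where there is no reading.
- ctrl.camera_info(name): a dict with "fx", "fy", "cx", "cy" (pixels), "distortion" ([k1, k2, p1, p2, k3] as OpenCV has them; the pictures are not rectified), "extrinsics" (4x4, takes a point from world to camera coordinates); the wrist camera has in their place "hand_eye" (4x4, takes a point from camera to tool coordinates, whose origin is the TCP and whose axes are the tool frame's). Camera axes: x right, y down, z forward; pixel columns grow to the right and rows downward; lengths in m; the calibration is good to about 2 mm. A picture is of the moment at which its call begins: read the wrist's pose just before it. camera_info takes no time and is no camera call.
- ctrl.close_job(): hands the job in, once; it reports no verdict.
Trained networks look in the newest picture that a camera, given by its name, has taken for a name from the list of things; names that differ only in an ending like _2 or _b are one class to them, and where a whole thing is asked for, a point or a joint stands for the part that bears it (a point fixed in the world has none). Each returns a list of dicts, best first, with "score" (0 to 1); they miss things now and then, are a little off and sometimes report something else, mostly with a low value. They report only what shows in the picture. A call takes as long as a camera call.
- ctrl.search_frame(camera, label): "extent" ([left, top, right, bottom] in pixels, round what is visible of it).
- ctrl.cut_out(camera, label): "region" (384x512 bool, what is visible of it) and "extent" ([left, top, right, bottom] in pixels, round what is visible of it).
The state is a dict: "time": time; "joint_positions": joint angles; "qd": joint speeds; "joint_torque": joint torques, N m; "position": TCP position; "tool_rot": TCP orientation; "ft_force": force on the tool from outside, world axes, zero at the start; "torque": the same for the moment, N m; "grip_width": opening from 0.0 (shut) to 1.0 (fully open).
Only numpy, scipy, OpenCV 4.12 (cv2) and the standard library are available. Lean on these libraries where they do the work, as an engineer would, in place of code of your own. Each camera call takes 0.05 s, during which the arm holds its last target.

## Working session

There is one attempt and no reset: what is moved stays moved. The work goes in short steps, Python scripts to look and compute and a tool call to move; the robot and the scene stay as the last step left them, time stands still between calls to the robot, and variables do not carry over. Pictures are saved under pics/ and viewed, and the job is handed in when it is done.

Besides the shell and the picture viewer there is one more tool, called in YAML: its name, and indented under it one key for each argument. servo_tool: Moves the arm, as the interface text tells. Its arguments: {"type":"object","properties":{"dp":{"type":"array","items":{"type":"array","items":{"type":"number"}}},"yaw":{"type":"array","items":{"type":"number"}},"fingers":{"type":"number"},"grip_force":{"type":"number"}},"required":["dp","yaw"]}

```bash
mkdir -p pics; ls; cat > h.py <<'E'
import numpy as np, cv2
from bench import ctrl
def snap(n,f):
    im,d=ctrl.get_image(n); cv2.imwrite('pics/'+f,im[:,:,::-1]); return im,d
def Twc(n):
    """camera->world"""
    ci=ctrl.camera_info(n)
    if 'extrinsics' in ci: return np.linalg.inv(np.array(ci['extrinsics']))
    s=ctrl.get_state(); T=np.eye(4); T[:3,:3]=cv2.Rodrigues(np.array(s['tool_rot'],float))[0]; T[:3,3]=s['position']
    return T@np.array(ci['hand_eye'])
def cloud(n,d,T=None):
    ci=ctrl.camera_info(n); T=Twc(n) if T is None else T
    K=np.array([[ci['fx'],0,ci['cx']],[0,ci['fy'],ci['cy']],[0,0,1]])
    u,v=np.meshgrid(np.arange(512),np.arange(384))
    p=cv2.undistortPoints(np.stack([u,v],-1).reshape(-1,1,2).astype(np.float32),K,np.array(ci['distortion'])).reshape(384,512,2)
    P=np.concatenate([p*d[...,None],d[...,None]],-1)
    W=P@T[:3,:3].T+T[:3,3]; W[d<=0]=np.nan
    return W
E
python3 - <<'E'
from h import *
s=ctrl.get_state()
for k in s: print(k,np.round(s[k],3))
print(cv2.Rodrigues(np.array(s['tool_rot']))[0].round(3))
for n in ['side','top','wrist']:
    snap(n,n+'0.png'); ci=ctrl.camera_info(n); print(n,{k:np.round(v,3).tolist() for k,v in ci.items()})
E
```

```text
pics
time 0.0
joint_positions [-1.106  0.322 -0.07   1.452  0.023  1.371 -0.057]
qd [-0.001 -0.    -0.002  0.002 -0.002  0.001 -0.   ]
joint_torque [-0.0000e+00 -4.9130e+01 -4.0400e-01 -3.1252e+01 -6.4000e-02  4.4000e-02
  0.0000e+00]
position [0.283 0.585 0.221]
tool_rot [ 0.352  1.542 -0.355]
ft_force [0.067 0.289 0.177]
torque [-0.073  0.05  -0.016]
grip_width 1.001
[[-0.001  0.436  0.9  ]
 [-0.002  0.9   -0.436]
 [-1.    -0.002  0.   ]]
side {'fx': 491.022, 'fy': 491.022, 'cx': 253.506, 'cy': 184.39, 'distortion': [-0.077, 0.0, 0.0, 0.0, 0.0], 'extrinsics': [[0.999, 0.032, 0.019, -0.537], [0.031, -0.442, -0.897, 0.2], [-0.02, 0.897, -0.443, 0.842], [0.0, 0.0, 0.0, 1.0]]}
top {'fx': 405.796, 'fy': 405.796, 'cx': 257.216, 'cy': 196.119, 'distortion': [0.049, 0.0, 0.0, 0.0, 0.0], 'extrinsics': [[0.011, -1.0, 0.004, 0.255], [-0.998, -0.011, -0.061, 0.555], [0.061, -0.003, -0.998, 0.938], [0.0, 0.0, 0.0, 1.0]]}
wrist {'fx': 300.339, 'fy': 300.339, 'cx': 256.922, 'cy': 195.635, 'distortion': [0.001, 0.0, 0.0, 0.0, 0.0], 'hand_eye': [[0.001, -0.279, 0.96, -0.162], [1.0, 0.0, -0.0, -0.0], [-0.0, 0.96, 0.279, -0.078], [0.0, 0.0, 0.0, 1.0]]}
```

View pics/top0.png

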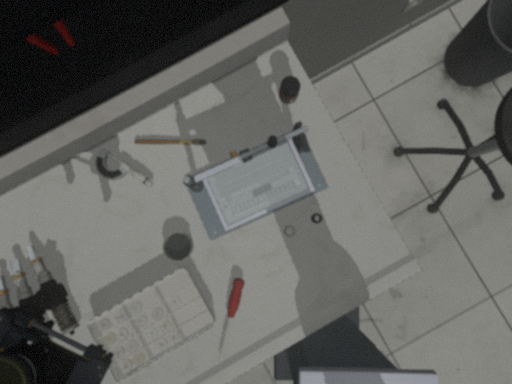

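View pics/side0.png

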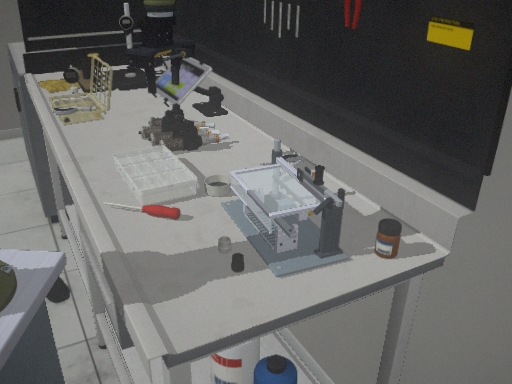

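View pics/wrist0.png

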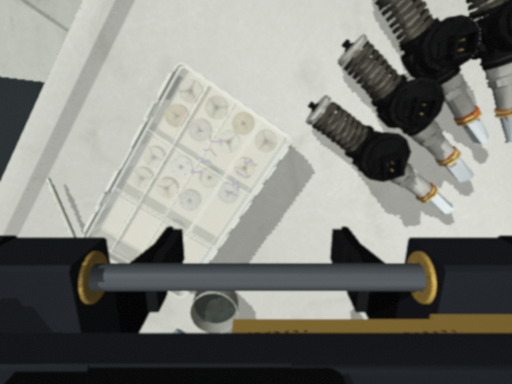

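```bash
python3 - <<'E'
from h import *
im,d=ctrl.get_image('top'); W=cloud('top',d); np.save('W0.npy',W)
for l in ['station','gate','latch_knob','keeper_grip','lap_pot','nozzle_nut_0_mid','nozzle_nut_1_mid','bush_0_mid','gate_hinge','latch']:
    for cam in ['top']:
        for r in ctrl.cut_out(cam,l)[:4]:
            m=r['region']; 
            P=W[m]; P=P[np.isfinite(P[:,0])]
            print(l,round(r['score'],2),np.round(r['extent']),m.sum(), np.median(P,0).round(3) if len(P) else None, np.percentile(P[:,2],[5,95]).round(3) if len(P) else '')
z=W[...,2]
big=cv2.resize(im[100:260,150:350],None,fx=4,fy=3.75,interpolation=cv2.INTER_CUBIC); cv2.imwrite('pics/topz.png',big[:,:,::-1].clip(0,255))
zz=np.nan_to_num(z); v=(np.clip(zz[100:260,150:350],-0.01,0.17)+.01)/.18*255
cv2.imwrite('pics/topd.png',cv2.applyColorMap(cv2.resize(v.astype(np.uint8),None,fx=4,fy=3.75,interpolation=cv2.INTER_NEAREST),cv2.COLORMAP_JET))
E
```

```text
station 0.83 [181. 119. 328. 239.] 8799 [0.576 0.265 0.105] [0.008 0.133]
gate 0.84 [184. 123. 314. 231.] 6540 [0.578 0.262 0.106] [0.102 0.134]
latch_knob 0.6 [240. 125. 308. 160.] 521 [0.655 0.232 0.134] [0.116 0.17 ]
lap_pot 0.56 [162. 235. 191. 264.] 734 [0.431 0.447 0.011] [0.008 0.029]
nozzle_nut_0_mid 0.56 [284. 226. 297. 234.] 103 [0.473 0.187 0.019] [-0.002  0.027]
nozzle_nut_1_mid 0.56 [309. 214. 322. 226.] 65 [0.502 0.125 0.027] [0.006 0.032]
gate_hinge 0.67 [183. 120. 327. 245.] 8838 [0.575 0.265 0.105] [0.008 0.133]
latch 0.95 [240. 126. 309. 159.] 449 [0.655 0.23  0.134] [0.128 0.17 ]
latch 0.19 [184. 119. 330. 243.] 9046 [0.576 0.265 0.105] [0.008 0.133]
```

View pics/topz.png

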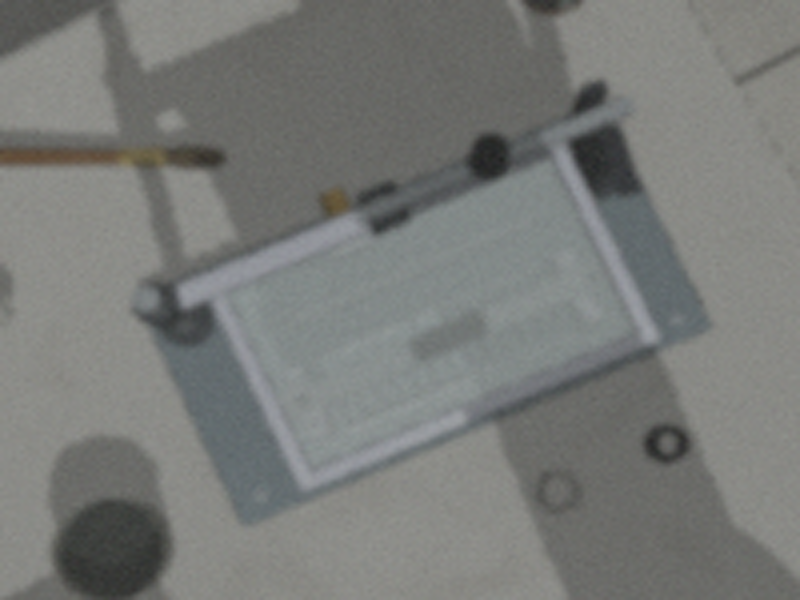

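View pics/topd.png

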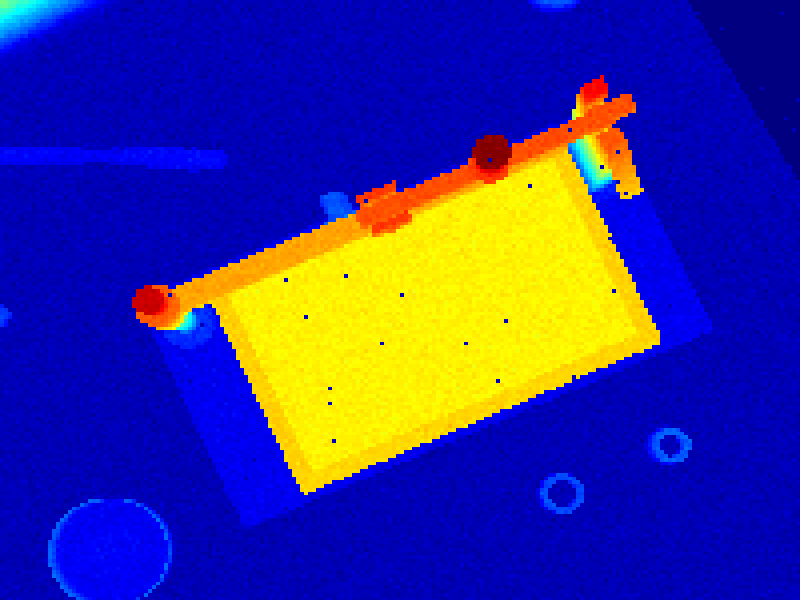

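```bash
python3 - <<'E'
from h import *
W=np.load('W0.npy'); z=W[...,2]
v,u=np.mgrid[0:384,0:512]
def c(m): 
    P=W[m&np.isfinite(z)]; return P
box=lambda a,b,cc,d:(u>=a)&(u<=b)&(v>=cc)&(v<=d)
k=c((z>.162)&box(265,280,130,148)); h=c((z>.145)&box(180,195,170,185))
print('knob',len(k),k.mean(0),np.ptp(k,axis=0)); print('hinge',len(h),h.mean(0),np.ptp(h,axis=0), np.sort(h[:,2])[-5:])
bar=c((z>.125)&(z<.14)&box(240,310,118,160)); 
arm=c((z>.112)&(z<.122)&box(196,240,140,178))
for n,P in(('bar',bar),('arm',arm)):
    m=P.mean(0); _,_,V=np.linalg.svd((P-m)[:,:2]); print(n,m,np.degrees(np.arctan2(V[0,1],V[0,0])))
hood=c((z>.09)&(z<.114)&box(200,316,134,225))
r=cv2.minAreaRect((hood[:,:2]*1000).astype(np.float32)); print('hood',r)
plate=c((z>.004)&(z<.016)&box(180,330,119,242))
P=plate[:,:2]*1000
r=cv2.minAreaRect(P.astype(np.float32)); print('plate',r,np.median(plate[:,2]))
b=c((abs(z)<.006)&box(100,400,100,300)); print('bench',np.median(b[:,2]))
for n,bx in(('A',box(283,298,224,239)),('B',box(309,325,210,226)),('pot',box(160,193,230,266))):
    Q=c((z>.012)&bx); print(n,len(Q),np.percentile(Q,[50,95],axis=0)[:,2],cv2.minEnclosingCircle((Q[:,:2]*1000).astype(np.float32)))
    q=c(bx); print(np.histogram(q[:,2],bins=np.arange(-.004,.04,.004)))
E
```

```text
knob 71 [0.65503339 0.23249426 0.16887785] [0.01709831 0.01799794 0.00897886]
hinge 49 [0.57495259 0.40363734 0.15678674] [0.01424254 0.01402549 0.01143209] [0.15907129 0.1591059  0.15931863 0.15942979 0.15946677]
bar [0.65618569 0.22553046 0.13341063] 113.39201823385686
arm [0.60332714 0.34351688 0.11839938] 114.06923646849646
hood ((574.6142578125, 248.72015380859375), (124.76605987548828, 239.4423065185547), 26.378965377807617)
plate ((590.4762573242188, 265.90106201171875), (293.6627502441406, 359.02459716796875), 1.4533988237380981) 0.009712833024456913
bench -0.0002357208788206222
A 60 [0.02536375 0.02760247] ((470.5293884277344, 184.25782775878906), 12.705330848693848)
(array([110,  73,   2,   7,   6,   3,  12,  36,   3,   0]), array([-0.004,  0.   ,  0.004,  0.008,  0.012,  0.016,  0.02 ,  0.024,
        0.028,  0.032,  0.036]))
B 62 [0.0277349  0.03155192] ((501.6934509277344, 121.81248474121094), 11.294522285461426)
(array([117,  98,   3,   6,  10,   1,   7,  17,  26,   1]), array([-0.004,  0.   ,  0.004,  0.008,  0.012,  0.016,  0.02 ,  0.024,
        0.028,  0.032,  0.036]))
pot 309 [0.0141199  0.03084737] ((426.27569580078125, 444.487060546875), 39.59685516357422)
(array([278, 235,  37, 388, 191,  21,  24,  22,  47,   4]), array([-0.004,  0.   ,  0.004,  0.008,  0.012,  0.016,  0.02 ,  0.024,
        0.028,  0.032,  0.036]))
```

```bash
cat >> h.py <<'E'
def pose():
    s=ctrl.get_state(); return np.array(s['position'],float),cv2.Rodrigues(np.array(s['tool_rot'],float))[0],s
def ang(R): return np.degrees(np.arctan2(R[1,1],R[0,1]))
def plan(way,p=None,th=None,step=0.95):
    """way: list of (xyz, yangle deg or None, n or None). prints calls of 5 rows"""
    P,R,s=pose(); p=P if p is None else np.array(p,float); th=ang(R) if th is None else th
    rows=[]
    for q,a,n in way:
        q=np.array(q,float); a=th if a is None else a
        da=(a-th+180)%360-180
        if n is None:
            n=1
            while True:
                ok=True
                for i in range(n):
                    t=np.radians(th+da*i/n); d=(q-p)/n/.025
                    if max(abs(d[2]),abs(np.cos(t)*d[0]+np.sin(t)*d[1]),abs(np.sin(t)*d[0]-np.cos(t)*d[1]))>step or abs(da/n/6)>step: ok=False
                if ok: break
                n+=1
        for i in range(n):
            t=np.radians(th+da*i/n); d=(q-p)/n/.025
            rows.append(([round(-d[2],2)+0.,round(np.cos(t)*d[0]+np.sin(t)*d[1],2)+0.,round(np.sin(t)*d[0]-np.cos(t)*d[1],2)+0.],round(-da/n/6,2)+0.))
        p=q; th=th+da
    while len(rows)%5: rows.append(([0,0,0],0))
    for i in range(0,len(rows),5):
        print('{"dp":',[r[0] for r in rows[i:i+5]],', "yaw":',[r[1] for r in rows[i:i+5]],'}')
H=np.array([.575,.4036]); 
def S(a=24.7,o=None):
    pass
def st(x,y,z,o=None):
    import json; f=json.load(open('st.json')); a=np.radians(f['a']); o=f['o']
    return np.array([o[0]+np.cos(a)*x-np.sin(a)*y,o[1]+np.sin(a)*x+np.cos(a)*y,z])
E
python3 - <<'E'
from h import *
import json
# fit station: hinge (78,130), knob (78,-60)
a=np.radians(24.8); R=np.array([[np.cos(a),-np.sin(a)],[np.sin(a),np.cos(a)]])
m=(np.array([.57495,.40364])+np.array([.65503,.23249]))/2; o=m-R@[.078,.035]; json.dump({'a':24.8,'o':o.tolist()},open('st.json','w')); print(o)
plan([([.655,.2325,.221],24.8,None)])
E
```

```text
[0.55886418 0.25357553]
{"dp": [[np.float64(0.0), np.float64(-0.28), np.float64(0.89)], [np.float64(0.0), np.float64(-0.25), np.float64(0.9)], [np.float64(0.0), np.float64(-0.23), np.float64(0.9)], [np.float64(0.0), np.float64(-0.2), np.float64(0.91)], [np.float64(0.0), np.float64(-0.17), np.float64(0.92)]] , "yaw": [np.float64(0.3), np.float64(0.3), np.float64(0.3), np.float64(0.3), np.float64(0.3)] }
{"dp": [[np.float64(0.0), np.float64(-0.14), np.float64(0.92)], [np.float64(0.0), np.float64(-0.11), np.float64(0.92)], [np.float64(0.0), np.float64(-0.08), np.float64(0.93)], [np.float64(0.0), np.float64(-0.05), np.float64(0.93)], [np.float64(0.0), np.float64(-0.03), np.float64(0.93)]] , "yaw": [np.float64(0.3), np.float64(0.3), np.float64(0.3), np.float64(0.3), np.float64(0.3)] }
{"dp": [[np.float64(0.0), np.float64(0.0), np.float64(0.93)], [np.float64(0.0), np.float64(0.03), np.float64(0.93)], [np.float64(0.0), np.float64(0.06), np.float64(0.93)], [np.float64(0.0), np.float64(0.09), np.float64(0.93)], [np.float64(0.0), np.float64(0.12), np.float64(0.92)]] , "yaw": [np.float64(0.3), np.float64(0.3), np.float64(0.3), np.float64(0.3), np.float64(0.3)] }
{"dp": [[np.float64(0.0), np.float64(0.15), np.float64(0.92)], [np.float64(0.0), np.float64(0.18), np.float64(0.91)], [np.float64(0.0), np.float64(0.21), np.float64(0.91)], [np.float64(0.0), np.float64(0.23), np.float64(0.9)], [np.float64(0.0), np.float64(0.26), np.float64(0.89)]] , "yaw": [np.float64(0.3), np.float64(0.3), np.float64(0.3), np.float64(0.3), np.float64(0.3)] }
{"dp": [[np.float64(0.0), np.float64(0.29), np.float64(0.89)], [np.float64(0.0), np.float64(0.32), np.float64(0.88)], [0, 0, 0], [0, 0, 0], [0, 0, 0]] , "yaw": [np.float64(0.3), np.float64(0.3), 0, 0, 0] }
```

servo_tool:
  dp:
    - [0, -0.28, 0.89]
    - [0, -0.25, 0.9]
    - [0, -0.23, 0.9]
    - [0, -0.2, 0.91]
    - [0, -0.17, 0.92]
  yaw: [0.3, 0.3, 0.3, 0.3, 0.3]
  fingers: 1

```text
time: 1.2
position: [0.37, 0.5027, 0.2228]
tool_rot: [0.48, 1.517, -0.479]
ft_force: [-0.6, 0.3, -0.2]
grip_width: 0.999
```

servo_tool:
  dp:
    - [0, -0.14, 0.92]
    - [0, -0.11, 0.92]
    - [0, -0.08, 0.93]
    - [0, -0.05, 0.93]
    - [0, -0.03, 0.93]
  yaw: [0.3, 0.3, 0.3, 0.3, 0.3]

```text
time: 1.7
position: [0.4536, 0.4235, 0.2226]
tool_rot: [0.6, 1.486, -0.6]
ft_force: [-0.1, 0.3, -0.5]
grip_width: 1.003
```

servo_tool:
  dp:
    - [0, 0, 0.93]
    - [0, 0.03, 0.93]
    - [0, 0.06, 0.93]
    - [0, 0.09, 0.93]
    - [0, 0.12, 0.92]
  yaw: [0.3, 0.3, 0.3, 0.3, 0.3]

```text
time: 2.2
position: [0.5377, 0.343, 0.2225]
tool_rot: [0.721, 1.448, -0.721]
ft_force: [-0.4, -0.1, -0.2]
grip_width: 0.997
```

```bash
sed -i 's/^    while len(rows)%5/    rows=[([float(x) for x in r[0]],float(r[1])) for r in rows]\n    while len(rows)%5/' h.py; python3 - <<'E'
from h import *
P,R,s=pose(); print(P,ang(R),s['ft_force'],s['joint_positions'])
plan([([.655,.2325,.221],24.8,None)])
snap('wrist','w1.png')
E
```

```text
[0.53769104 0.34299533 0.22254893] 37.022724082379156 [-0.37503733 -0.05675383 -0.23743127] [-0.74713591  0.29297094  0.17160238  1.49153651 -0.05040248  1.36133988
  0.07394201]
{"dp": [[0.01, 0.16, 0.91], [0.01, 0.18, 0.9], [0.01, 0.21, 0.9], [0.01, 0.24, 0.89], [0.01, 0.26, 0.88]] , "yaw": [0.29, 0.29, 0.29, 0.29, 0.29] }
{"dp": [[0.01, 0.29, 0.87], [0.01, 0.32, 0.86], [0, 0, 0], [0, 0, 0], [0, 0, 0]] , "yaw": [0.29, 0.29, 0, 0, 0] }
```

View pics/w1.png

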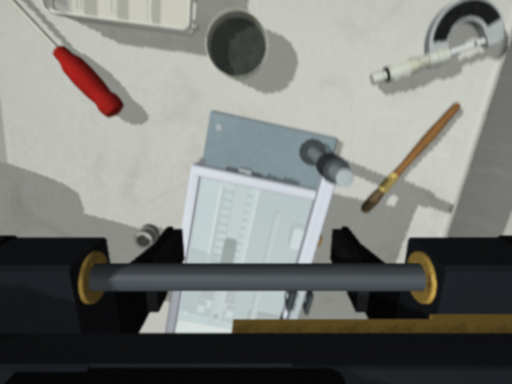

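servo_tool:
  dp:
    - [0, 0.16, 0.91]
    - [0, 0.18, 0.9]
    - [0, 0.21, 0.9]
    - [0, 0.24, 0.89]
    - [0, 0.26, 0.88]
  yaw: [0.29, 0.29, 0.29, 0.29, 0.29]

```text
time: 2.75
position: [0.6219, 0.264, 0.2225]
tool_rot: [0.838, 1.403, -0.838]
ft_force: [-0.1, 1.1, -0.7]
grip_width: 1.001
```

servo_tool:
  dp:
    - [0, 0.29, 0.87]
    - [0, 0.32, 0.86]
    - [0, 0, 0]
    - [0, 0, 0]
    - [0, 0, 0]
  yaw: [0.29, 0.29, 0, 0, 0]

```text
time: 3.25
position: [0.6534, 0.2357, 0.2224]
tool_rot: [0.882, 1.386, -0.881]
ft_force: [-0.1, 0.6, -1.2]
grip_width: 0.998
```

```bash
python3 - <<'E'
from h import *
P,R,s=pose(); print(P,ang(R),s['ft_force'],s['joint_positions'])
plan([([.655,.2325,.135],24.8,5)])
snap('wrist','w2.png');snap('side','s2.png')
E
```

```text
[0.65339632 0.23567172 0.2224419 ] 25.075169277472096 [-0.12949363  0.62040524 -1.18499479] [-0.57550658  0.42049573  0.26824125  1.33424079 -0.11116214  1.4016868
  0.12681024]
{"dp": [[0.7, 0.0, 0.03], [0.7, 0.0, 0.03], [0.7, 0.0, 0.03], [0.7, 0.0, 0.03], [0.7, 0.0, 0.03]] , "yaw": [0.01, 0.01, 0.01, 0.01, 0.01] }
```

View pics/s2.png

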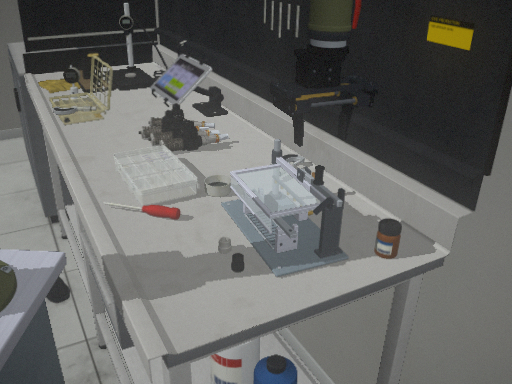

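View pics/w2.png

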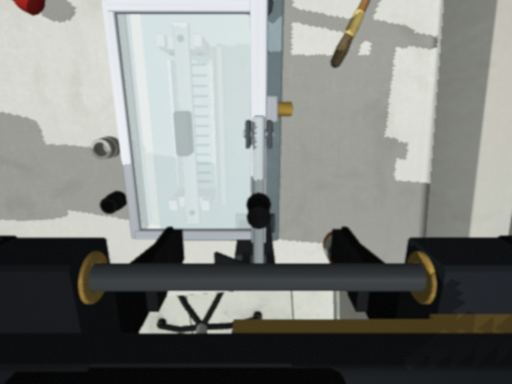

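```bash
python3 - <<'E'
from h import *
im,d=ctrl.get_image('wrist'); T=Twc('wrist'); W=cloud('wrist',d,T)
z=W[...,2]
v,u=np.mgrid[0:384,0:512]
m=(z>.155)&(z<.176)&(u>235)&(u<285)&(v>180)&(v<235)
k=W[m]; print(len(k),k.mean(0),k.max(0),k.min(0))
for l in ['latch_knob','latch']:
  for r in ctrl.cut_out('wrist',l): 
    q=W[r['region']]; q=q[np.isfinite(q[:,0])]; print(l,r['score'],r['extent'],np.median(q,0))
# hinge line/ arm edges: angle
m=(z>.112)&(z<.123)&(u>240)&(u<285)&(v<180)
a=W[m]; c=a.mean(0); V=np.linalg.svd((a-c)[:,:2],full_matrices=False)[2]; print('arm',len(a),c,np.degrees(np.arctan2(V[0,1],V[0,0]))%180)
E
```

```text
487 [0.65340092 0.23435093 0.16875029] [0.66306255 0.24262899 0.17228912] [0.64482668 0.22429006 0.15501707]
latch_knob 0.83 [245.6, 115.5, 267.8, 262.1] [0.64788149 0.24087189 0.13500037]
latch 0.95 [242.9, 117.8, 271.7, 262.8] [0.64812646 0.24074132 0.13498786]
arm 2231 [0.60640563 0.33494504 0.1188734 ] 115.09709383536207
```

servo_tool:
  dp:
    - [0.7, 0, 0.02]
    - [0.7, 0, 0.02]
    - [0.7, 0, 0.02]
    - [0.7, 0, 0.01]
    - [0.7, 0, 0.01]
  yaw: [0, 0, 0, 0, 0]

```text
time: 4.0
position: [0.6545, 0.2331, 0.1346]
tool_rot: [0.882, 1.385, -0.881]
ft_force: [-0.1, 0.0, -0.3]
grip_width: 0.997
```

servo_tool:
  dp:
    - [0, 0, 0]
    - [0, 0, 0]
    - [0, 0, 0]
    - [0, 0, 0]
    - [0, 0, 0]
  yaw: [0, 0, 0, 0, 0]
  fingers: 0
  grip_force: 25

```text
time: 4.5
position: [0.6552, 0.2328, 0.1361]
tool_rot: [0.883, 1.384, -0.881]
ft_force: [-0.7, -0.1, 0.7]
grip_width: 0.628
```

servo_tool:
  dp:
    - [0, 0, 0]
    - [0, 0, 0]
    - [0, 0, 0]
    - [0, 0, 0]
    - [0, 0, 0]
  yaw: [0, 0, 0, 0, 0]

```text
time: 5.0
position: [0.6548, 0.2326, 0.1351]
tool_rot: [0.882, 1.384, -0.882]
ft_force: [-0.0, -0.4, 1.2]
grip_width: 0.185
```

servo_tool:
  dp:
    - [0, 0, 0]
    - [-0.2, 0, 0]
    - [-0.2, 0, 0]
    - [-0.2, 0, 0]
    - [0, 0, 0]
  yaw: [0, 0, 0, 0, 0]

```text
time: 5.5
position: [0.6522, 0.2362, 0.149]
tool_rot: [0.881, 1.391, -0.88]
ft_force: [-1.9, 4.9, -7.8]
grip_width: 0.186
```

```bash
python3 - <<'E'
from h import *
P,R,s=pose(); print(P,ang(R),s['ft_force'],s['grip_width'])
snap('wrist','w3.png');snap('side','s3.png')
c=H; r=P[:2]-H; print(np.linalg.norm(r),np.degrees(np.arctan2(r[1],r[0])))
def arc(a0,a1,n,z=P[2]):
    w=[]
    for i in range(1,n+1):
        t=np.radians(-(a0+(a1-a0)*i/n)); C=np.array([[np.cos(t),-np.sin(t)],[np.sin(t),np.cos(t)]])
        q=H+C@r; w.append(([q[0],q[1],z],ang(R)+np.degrees(t),1))
    return w
plan(arc(0,92,30))
E
```

```text
[0.6522487  0.23619249 0.14901753] 25.174987579419856 [-1.86844888  4.87959522 -7.80589947] 0.18630218624103478
0.18437091836087013 -65.22945890346998
{"dp": [[-0.01, -0.39, -0.02], [0.0, -0.39, -0.01], [0.0, -0.39, -0.01], [0.0, -0.39, -0.01], [0.0, -0.39, -0.01]] , "yaw": [0.51, 0.51, 0.51, 0.51, 0.51] }
{"dp": [[0.0, -0.39, -0.01], [0.0, -0.39, -0.01], [0.0, -0.39, -0.01], [0.0, -0.39, -0.01], [0.0, -0.39, -0.01]] , "yaw": [0.51, 0.51, 0.51, 0.51, 0.51] }
{"dp": [[0.0, -0.39, -0.01], [0.0, -0.39, -0.01], [0.0, -0.39, -0.01], [0.0, -0.39, -0.01], [0.0, -0.39, -0.01]] , "yaw": [0.51, 0.51, 0.51, 0.51, 0.51] }
{"dp": [[0.0, -0.39, -0.01], [0.0, -0.39, -0.01], [0.0, -0.39, -0.01], [0.0, -0.39, -0.01], [0.0, -0.39, -0.01]] , "yaw": [0.51, 0.51, 0.51, 0.51, 0.51] }
{"dp": [[0.0, -0.39, -0.01], [0.0, -0.39, -0.01], [0.0, -0.39, -0.01], [0.0, -0.39, -0.01], [0.0, -0.39, -0.01]] , "yaw": [0.51, 0.51, 0.51, 0.51, 0.51] }
{"dp": [[0.0, -0.39, -0.01], [0.0, -0.39, -0.01], [0.0, -0.39, -0.01], [0.0, -0.39, -0.01], [0.0, -0.39, -0.01]] , "yaw": [0.51, 0.51, 0.51, 0.51, 0.51] }
```

View pics/s3.png

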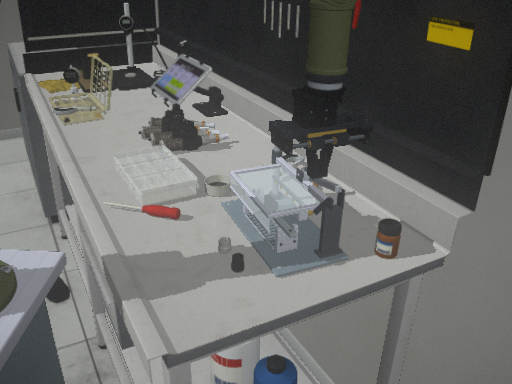

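servo_tool:
  dp:
    - [0, -0.2, 0]
    - [0, -0.39, -0.01]
    - [0, -0.39, -0.01]
    - [0, -0.39, -0.01]
    - [0, -0.39, -0.01]
  yaw: [0.25, 0.51, 0.51, 0.51, 0.51]

```text
time: 6.1
position: [0.6104, 0.2229, 0.1488]
tool_rot: [1.064, 1.302, -1.063]
ft_force: [-1.2, 7.9, -8.2]
grip_width: 0.187
```

```bash
python3 - <<'E'
from h import *
P,R,s=pose(); print(P,ang(R),s['ft_force'],s['grip_width'])
r=P[:2]-H; print(np.linalg.norm(r),np.degrees(np.arctan2(r[1],r[0])))
snap('side','s4.png')
E
```

```text
[0.61042616 0.22286142 0.14884403] 11.328627077411776 [-1.17338344  7.92025735 -8.15923597] 0.18723048809653245
0.18417775952592733 -78.91017605413668
```

View pics/s4.png

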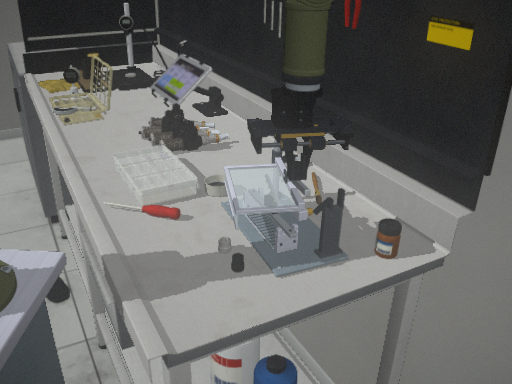

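Gate is swinging with the hand. Continue the arc.

servo_tool:
  dp:
    - [0, -0.39, -0.02]
    - [0, -0.39, -0.02]
    - [0, -0.39, -0.02]
    - [0, -0.39, -0.01]
    - [0, -0.39, -0.01]
  yaw: [0.51, 0.51, 0.51, 0.51, 0.51]

```text
time: 6.65
position: [0.5625, 0.2202, 0.1492]
tool_rot: [1.262, 1.18, -1.26]
ft_force: [0.8, 8.8, -9.9]
grip_width: 0.185
```

servo_tool:
  dp:
    - [0, -0.39, -0.01]
    - [0, -0.39, -0.01]
    - [0, -0.39, -0.01]
    - [0, -0.39, -0.01]
    - [0, -0.39, -0.01]
  yaw: [0.51, 0.51, 0.51, 0.51, 0.51]

```text
time: 7.15
position: [0.516, 0.2297, 0.1497]
tool_rot: [1.456, 1.033, -1.451]
ft_force: [2.6, 9.5, -10.3]
grip_width: 0.187
```

servo_tool:
  dp:
    - [0, -0.39, -0.01]
    - [0, -0.39, -0.01]
    - [0, -0.39, -0.01]
    - [0, -0.39, -0.01]
    - [0, -0.39, -0.01]
  yaw: [0.51, 0.51, 0.51, 0.51, 0.51]

```text
time: 7.65
position: [0.4738, 0.2506, 0.1501]
tool_rot: [1.644, 0.861, -1.636]
ft_force: [4.9, 6.9, -10.0]
grip_width: 0.184
```

```bash
python3 - <<'E'
from h import *
P,R,s=pose(); print(P,ang(R),s['ft_force'],s['grip_width'],s['joint_positions'])
r=P[:2]-H; print(np.linalg.norm(r),np.degrees(np.arctan2(r[1],r[0])))
snap('side','s5.png');snap('top','t5.png')
E
```

```text
[0.47384254 0.25060259 0.15009444] -34.6873257120714 [  4.9162773    6.85093126 -10.04998562] 0.1841773857080089 [-0.84765828  0.12444955  0.33716299  1.8441875  -0.04584833  1.17621847
 -1.10085181]
0.18341493544735224 -123.47152246433261
```

View pics/s5.png

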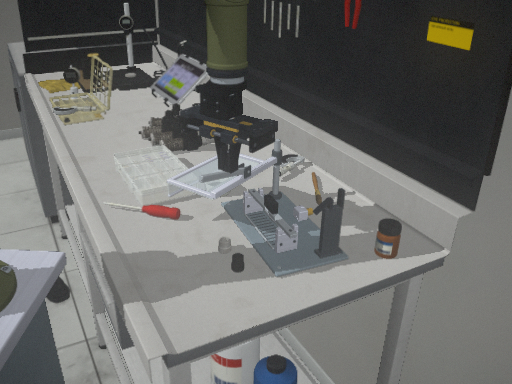

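servo_tool:
  dp:
    - [0, -0.39, -0.01]
    - [0, -0.39, -0.01]
    - [0, -0.39, -0.01]
    - [0, -0.39, -0.01]
    - [0, -0.39, -0.01]
  yaw: [0.51, 0.51, 0.51, 0.51, 0.51]

```text
time: 8.25
position: [0.438, 0.2815, 0.1503]
tool_rot: [1.82, 0.661, -1.815]
ft_force: [3.5, 3.4, -7.2]
grip_width: 0.189
```

servo_tool:
  dp:
    - [0, -0.39, -0.01]
    - [0, -0.39, -0.01]
    - [0, -0.39, -0.01]
    - [0, -0.39, -0.01]
    - [0, -0.39, -0.01]
  yaw: [0.51, 0.51, 0.51, 0.51, 0.51]

```text
time: 8.75
position: [0.4107, 0.3214, 0.1502]
tool_rot: [1.982, 0.432, -1.985]
ft_force: [-0.3, -0.7, -3.4]
grip_width: 0.188
```

servo_tool:
  dp:
    - [0, -0.2, 0]
    - [0.2, 0, 0]
    - [0.2, 0, 0]
    - [0.1, 0, 0]
    - [0, 0, 0]
  yaw: [0.25, 0, 0, 0, 0]

```text
time: 9.25
position: [0.4058, 0.3249, 0.1378]
tool_rot: [1.989, 0.41, -2.005]
ft_force: [-11.2, -4.8, 5.5]
grip_width: 0.187
```

```bash
python3 - <<'E'
from h import *
P,R,s=pose(); print(P,ang(R),s['ft_force'],s['grip_width'],s['joint_positions'])
r=P[:2]-H; print(np.linalg.norm(r),np.degrees(np.arctan2(r[1],r[0])))
snap('side','s6.png');snap('top','t6.png')
E
```

```text
[0.40583035 0.32488606 0.13779327] -66.6991949758747 [-11.22039453  -4.81248138   5.45951738] 0.18724954857097179 [-0.98770599  0.10986603  0.280669    1.88350038 -0.03518631  1.16056541
 -1.85848152]
0.18658578389172467 -155.0476347891141
```

View pics/s6.png

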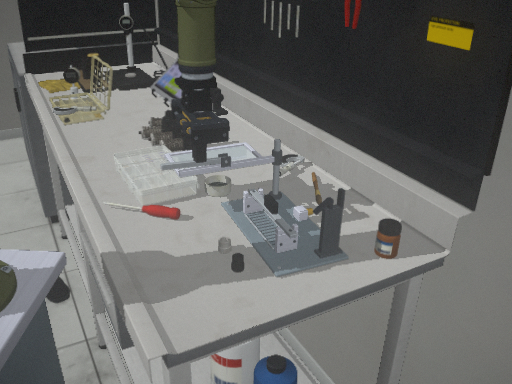

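View pics/t6.png

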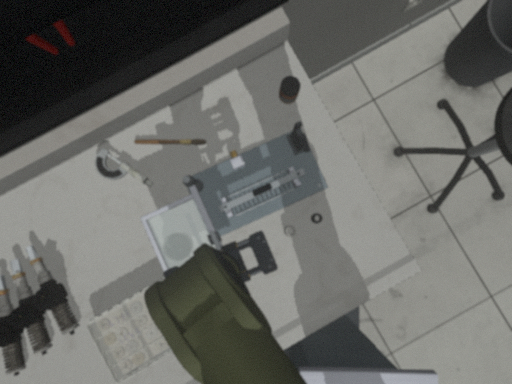

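servo_tool:
  dp:
    - [0, 0, 0]
    - [0, 0, 0]
    - [0, 0, 0]
    - [0, 0, 0]
    - [0, 0, 0]
  yaw: [0, 0, 0, 0, 0]
  fingers: 1

```text
time: 9.85
position: [0.4097, 0.3266, 0.1378]
tool_rot: [1.999, 0.411, -1.998]
ft_force: [-0.1, -0.6, -0.2]
grip_width: 0.562
```

servo_tool:
  dp:
    - [0, 0, 0]
    - [-0.5, 0, 0]
    - [-0.9, 0, 0]
    - [-0.9, 0, 0]
    - [-0.9, 0, 0]
  yaw: [0, 0, 0, 0, 0]

```text
time: 10.35
position: [0.4094, 0.3266, 0.2194]
tool_rot: [1.999, 0.412, -1.998]
ft_force: [0.2, 0.3, 0.1]
grip_width: 0.967
```

```bash
python3 - <<'E'
from h import *
P,R,s=pose(); print(P,ang(R),s['ft_force'],s['grip_width'],s['joint_positions'])
im,d=ctrl.get_image('top'); W=cloud('top',d); z=W[...,2]; np.save('W1.npy',W)
for l in ['keeper_grip','nozzle_nut_0_mid','nozzle_nut_1_mid','bush_0_mid']:
        for r in ctrl.cut_out('top',l)[:4]:
            m=r['region']; Q=W[m]; Q=Q[np.isfinite(Q[:,0])]
            print(l,round(r['score'],2),np.round(r['extent']),m.sum(), np.median(Q,0).round(3) if len(Q) else None)
v,u=np.mgrid[0:384,0:512]; bx=(u>215)&(u<305)&(v>160)&(v<220)
rib=W[bx&(z>.078)&(z<.095)]; print('rib',len(rib),rib.mean(0),cv2.minAreaRect((rib[:,:2]*1000).astype(np.float32)))
bar=W[bx&(z>.054)&(z<.072)]; print('bar',len(bar),bar.mean(0),cv2.minAreaRect((bar[:,:2]*1000).astype(np.float32)))
pl=W[(z>.006)&(z<.014)&(u>185)&(u<330)&(v>125)&(v<240)]
np.save('pl.npy',pl); print(len(pl))
plan([([P[0],P[1],.22],None,None),([*st(0,0,0)[:2],.22],24.8,None)])
big=cv2.resize(im[110:250,180:340],None,fx=5,fy=4.2,interpolation=cv2.INTER_CUBIC)
cv2.imwrite('pics/t7.png',big[:,:,::-1])
E
```

```text
[0.40940888 0.3266275  0.21942095] -66.74938158499864 [0.16409398 0.3445985  0.07441963] 0.9670330922531466 [-0.99479245  0.04893583  0.28094346  1.77748352 -0.01402181  1.31623074
 -1.87564522]
keeper_grip 0.66 [218. 166. 303. 216.] 766 [0.562 0.251 0.06 ]
rib 124 [0.56264963 0.25117582 0.08520411] ((562.8308715820312, 251.3438720703125), (13.850654602050781, 42.279701232910156), 24.93667984008789)
bar 638 [0.56175719 0.2520188  0.06012857] ((560.9959106445312, 250.23648071289062), (45.37915802001953, 209.44033813476562), 24.9000186920166)
6404
{"dp": [[-0.11, 0.0, -0.02], [0.0, 0.3, -0.26], [0.0, 0.32, -0.23], [0.0, 0.34, -0.2], [0.0, 0.36, -0.16]] , "yaw": [0.0, -0.9, -0.9, -0.9, -0.9] }
{"dp": [[0.0, 0.37, -0.13], [0.0, 0.38, -0.09], [0.0, 0.39, -0.06], [0.0, 0.39, -0.02], [0.0, 0.39, 0.02]] , "yaw": [-0.9, -0.9, -0.9, -0.9, -0.9] }
{"dp": [[0.0, 0.39, 0.05], [0.0, 0.38, 0.09], [0.0, 0.37, 0.12], [0.0, 0.36, 0.16], [0.0, 0.34, 0.19]] , "yaw": [-0.9, -0.9, -0.9, -0.9, -0.9] }
{"dp": [[0.0, 0.32, 0.22], [0.0, 0.3, 0.25], [0.0, 0.27, 0.28], [0, 0, 0], [0, 0, 0]] , "yaw": [-0.9, -0.9, -0.9, 0, 0] }
```

View pics/t7.png

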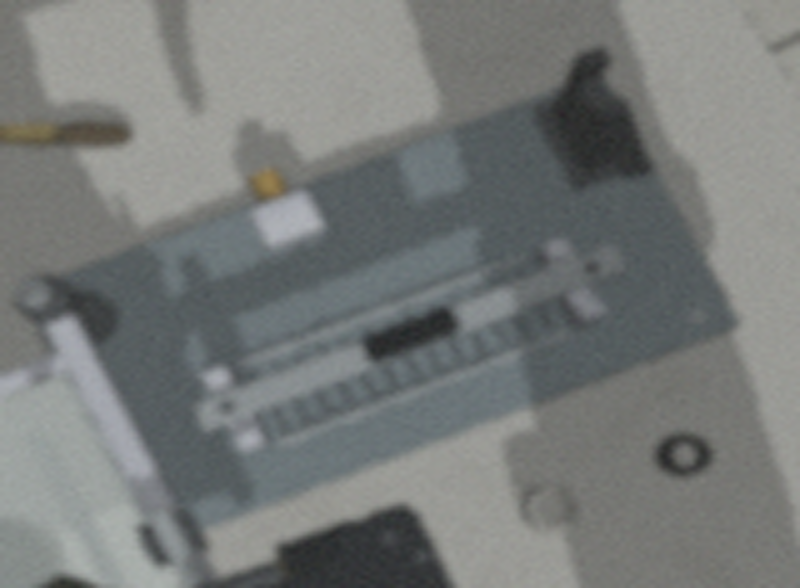

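servo_tool:
  dp:
    - [0, 0, 0]
    - [0, 0.3, -0.26]
    - [0, 0.32, -0.23]
    - [0, 0.34, -0.2]
    - [0, 0.36, -0.16]
  yaw: [0, -0.9, -0.9, -0.9, -0.9]

```text
time: 11.1
position: [0.4446, 0.3088, 0.2164]
tool_rot: [1.757, 0.729, -1.761]
ft_force: [1.2, 0.6, -0.1]
grip_width: 0.999
```

servo_tool:
  dp:
    - [0, 0.37, -0.13]
    - [0, 0.38, -0.09]
    - [0, 0.39, -0.06]
    - [0, 0.39, -0.02]
    - [0, 0.39, 0.02]
  yaw: [-0.9, -0.9, -0.9, -0.9, -0.9]

```text
time: 11.6
position: [0.4886, 0.2873, 0.2164]
tool_rot: [1.434, 1.044, -1.438]
ft_force: [0.2, 0.1, -0.6]
grip_width: 1.0
```

servo_tool:
  dp:
    - [0, 0.39, 0.05]
    - [0, 0.38, 0.09]
    - [0, 0.37, 0.12]
    - [0, 0.36, 0.16]
    - [0, 0.34, 0.19]
  yaw: [-0.9, -0.9, -0.9, -0.9, -0.9]

```text
time: 12.1
position: [0.5326, 0.2662, 0.2163]
tool_rot: [1.09, 1.281, -1.094]
ft_force: [0.6, 0.3, 0.2]
grip_width: 1.003
```

servo_tool:
  dp:
    - [0, 0.32, 0.22]
    - [0, 0.3, 0.25]
    - [0, 0.27, 0.28]
    - [0, 0, 0]
    - [0, 0, 0]
  yaw: [-0.9, -0.9, -0.9, 0, 0]

```text
time: 12.6
position: [0.5586, 0.2537, 0.2166]
tool_rot: [0.882, 1.385, -0.885]
ft_force: [-0.4, -0.2, -0.6]
grip_width: 1.0
```

```bash
python3 - <<'E'
from h import *
P,R,s=pose(); print(P,ang(R),s['ft_force'],s['grip_width'],s['joint_positions'])
im,d=snap('wrist','w7.png'); W=cloud('wrist',d); np.save('Ww7.npy',W); z=W[...,2]
rib=W[(z>.076)&(z<.092)]; rib=rib[(abs(rib[:,0]-.5628)<.04)&(abs(rib[:,1]-.2513)<.04)]
print('rib',len(rib),rib.mean(0),cv2.minAreaRect((rib[:,:2]*1000).astype(np.float32)))
cv2.imwrite('pics/w7d.png',cv2.applyColorMap((np.clip(np.nan_to_num(z),-.01,.12)/.13*255+20).clip(0,255).astype(np.uint8),cv2.COLORMAP_JET))
E
```

```text
[0.55855162 0.2537154  0.21661841] 24.900364809230712 [-0.38318627 -0.19284716 -0.63169961] 0.9995827012218981 [-0.71702167  0.2489621   0.29656897  1.56562401 -0.07411217  1.33985164
  0.02262298]
rib 565 [0.56026927 0.25427829 0.08572731] ((561.129150390625, 253.1971893310547), (13.245771408081055, 42.839420318603516), 24.91520881652832)
```

View pics/w7.png

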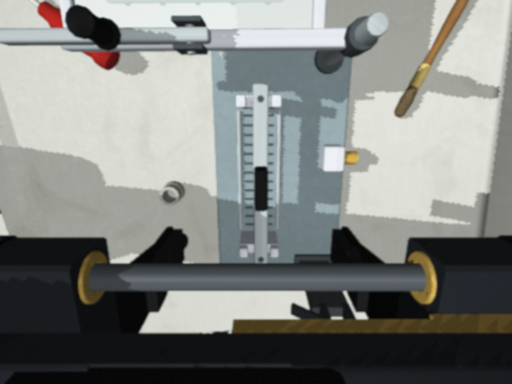

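View pics/w7d.png

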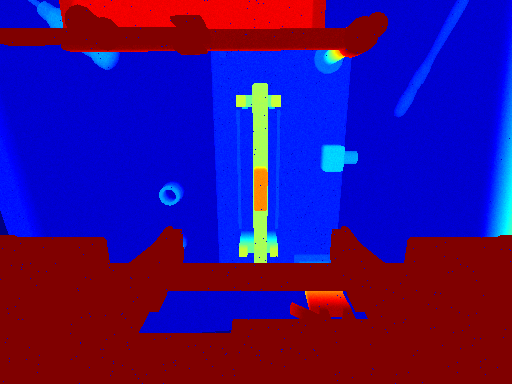

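```bash
python3 - <<'E'
from h import *
import json
W=np.load('Ww7.npy'); z=W[...,2]; v,u=np.mgrid[0:384,0:512]
a=np.radians(24.9); C=np.array([[np.cos(a),np.sin(a)],[-np.sin(a),np.cos(a)]]) # world->st rot
o=np.array([.5611,.2532])
L=(W[...,:2]-o)@C.T
def rep(n,m): 
    q=L[m]*1000; print(n,m.sum(),'x',np.percentile(q[:,0],[1,50,99]).round(1),'y',np.percentile(q[:,1],[1,50,99]).round(1),'z',np.median(z[m]).round(4))
ok=(v<262)
ears=ok&(z>.061)&(z<.069)&(abs(L[...,0])<.04)
rep('ears+y',ears&(L[...,1]>.05)); rep('ears-y',ears&(L[...,1]<-.05))
e=ears&(L[...,1]>.05)
rep('e+y front',e&(L[...,0]<-.01));rep('e+y back',e&(L[...,0]>.01))
bar=ok&(z>.055)&(z<.0625)&(abs(L[...,0])<.013)&(abs(L[...,1])<.2); rep('bar',bar)
pl=ok&(abs(z-.0098)<.003)&(L[...,0]>-.08)&(L[...,0]<.13)&(abs(L[...,1])<.12)
# plate edges
for y0 in(-.06,-.03,0,.03,.06,.1):
    m=pl&(abs(L[...,1]-y0)<.008); rep('pl%g'%y0,m)
rib=ok&(z>.079)&(z<.093)&(abs(L[...,0])<.04)&(abs(L[...,1])<.04); rep('rib',rib)
hp=(z>.15)&(z<.165)&(L[...,1]>.1)&(L[...,0]>0.04); rep('hinge',hp)
rr=ok&(z>.0125)&(z<.016)&(abs(L[...,0])<.03)&(abs(L[...,1])<.07); rep('rib low front',rr&(L[...,0]<-.015)); rep('rib low back',rr&(L[...,0]>.015))
E
```

```text
ears+y 373 x [-24.8  -1.5  19.4] y [ 52.9  86.6 100.9] z 0.0632
ears-y 228 x [-24.3   0.1  19.7] y [-92.8 -78.9 -51.6] z 0.0633
e+y front 117 x [-24.8 -20.6 -15.7] y [81.8 86.6 92.3] z 0.0641
e+y back 116 x [10.4 15.3 19.5] y [81.8 87.1 92.3] z 0.064
bar 2040 x [-8.7 -0.5  7.8] y [-91.8  38.3 102.8] z 0.0602
pl-0.06 1166 x [-54.7  37.  101.4] y [-67.9 -59.7 -52.3] z 0.0103
pl-0.03 1224 x [-54.8  36.3 101.4] y [-37.8 -29.9 -22.6] z 0.0103
pl0 1214 x [-54.8  32.8 100.7] y [-7.3 -0.6  7.2] z 0.0102
pl0.03 1136 x [-55.1  19.5  74. ] y [22.1 30.5 37.9] z 0.0103
pl0.06 1546 x [-54.3  35.9 101.2] y [52.1 60.2 67.4] z 0.0103
pl0.1 1723 x [-55.1  35.7 101.3] y [ 92.2 100.  107.7] z 0.0103
rib 554 x [-6.6 -0.4  6.6] y [-21.2   1.4  21.2] z 0.086
hinge 517 x [68.  74.  81.4] y [125.8 132.3 139.5] z 0.1579
rib low front 346 x [-28.5 -26.4 -24.3] y [-67.8   6.3  69.2] z 0.0142
rib low back 345 x [19.6 21.4 23.6] y [-67.8   5.1  68.6] z 0.0142
```

```bash
python3 - <<'E'
from h import *
import json
json.dump({'a':24.9,'o':[.5577,.2546]},open('st.json','w'))
plan([([.5611,.2532,.15],24.9,5),([.5611,.2532,.0645],24.9,5)])
E
```

```text
{"dp": [[0.54, 0.02, 0.02], [0.54, 0.02, 0.02], [0.54, 0.02, 0.02], [0.54, 0.02, 0.02], [0.54, 0.02, 0.02]] , "yaw": [0.0, 0.0, 0.0, 0.0, 0.0] }
{"dp": [[0.68, 0.0, 0.0], [0.68, 0.0, 0.0], [0.68, 0.0, 0.0], [0.68, 0.0, 0.0], [0.68, 0.0, 0.0]] , "yaw": [0.0, 0.0, 0.0, 0.0, 0.0] }
```

servo_tool:
  dp:
    - [0.54, 0.02, 0.02]
    - [0.54, 0.02, 0.02]
    - [0.54, 0.02, 0.02]
    - [0.54, 0.02, 0.02]
    - [0.54, 0.02, 0.02]
  yaw: [0, 0, 0, 0, 0]

```text
time: 13.15
position: [0.5621, 0.2525, 0.1484]
tool_rot: [0.881, 1.385, -0.882]
ft_force: [-0.0, -0.3, -0.3]
grip_width: 1.001
```

servo_tool:
  dp:
    - [0.68, 0, 0]
    - [0.68, 0, 0]
    - [0.68, 0, 0]
    - [0.6, 0, 0]
    - [0.5, 0, 0]
  yaw: [0, 0, 0, 0, 0]

```text
time: 13.65
position: [0.562, 0.2525, 0.0699]
tool_rot: [0.881, 1.385, -0.882]
ft_force: [-0.8, 0.8, -0.9]
grip_width: 1.001
```

servo_tool:
  dp:
    - [0, 0, 0]
    - [0, 0, 0]
    - [0, 0, 0]
    - [0, 0, 0]
    - [0, 0, 0]
  yaw: [0, 0, 0, 0, 0]
  fingers: 0
  grip_force: 30

```text
time: 14.15
position: [0.5629, 0.2529, 0.0723]
tool_rot: [0.882, 1.384, -0.88]
ft_force: [-0.4, 0.5, -0.6]
grip_width: 0.632
```

servo_tool:
  dp:
    - [0, 0, 0]
    - [0, 0, 0]
    - [0, 0, 0]
    - [0, 0, 0]
    - [0, 0, 0]
  yaw: [0, 0, 0, 0, 0]

```text
time: 14.65
position: [0.5624, 0.2527, 0.0716]
tool_rot: [0.881, 1.385, -0.881]
ft_force: [0.5, -0.1, -0.2]
grip_width: 0.175
```

servo_tool:
  dp:
    - [0, 0, 0]
    - [0, 0, 0]
    - [0.13, 0, 0]
    - [0.13, 0, 0]
    - [0, 0, 0]
  yaw: [0, 0, 0, 0, 0]
  fingers: 0.4

```text
time: 15.15
position: [0.5619, 0.2525, 0.0643]
tool_rot: [0.88, 1.386, -0.882]
ft_force: [-0.7, 0.0, 0.5]
grip_width: 0.393
```

servo_tool:
  dp:
    - [0, 0, 0]
    - [0, 0, 0]
    - [0, 0, 0]
    - [0, 0, 0]
    - [0, 0, 0]
  yaw: [0, 0, 0, 0, 0]
  fingers: 0
  grip_force: 35

```text
time: 15.65
position: [0.5626, 0.2528, 0.0652]
tool_rot: [0.882, 1.385, -0.881]
ft_force: [0.7, 0.6, -0.0]
grip_width: 0.153
```

servo_tool:
  dp:
    - [0, 0, 0]
    - [0, 0, 0]
    - [-0.2, 0, 0]
    - [-0.4, 0, 0]
    - [-0.4, 0, 0]
  yaw: [0, 0, 0, 0, 0]

```text
time: 16.15
position: [0.5623, 0.2526, 0.0908]
tool_rot: [0.881, 1.385, -0.882]
ft_force: [0.4, 0.1, -1.7]
grip_width: 0.157
```

```bash
python3 - <<'E'
from h import *
P,R,s=pose(); print(P,ang(R),s['ft_force'],s['grip_width'])
snap('side','s8.png')
E
```

```text
[0.56229472 0.25255417 0.09075045] 25.043824599077688 [ 0.44080943  0.08381008 -1.68841488] 0.15688724788780578
```

View pics/s8.png

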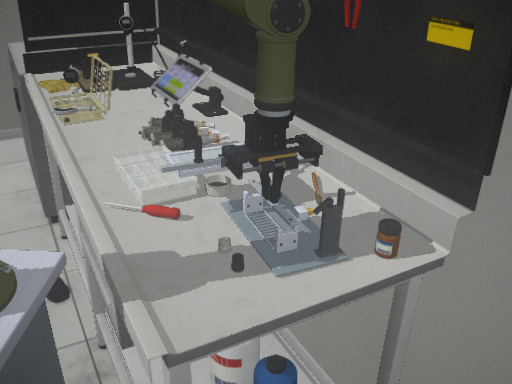

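```bash
python3 - <<'E'
from h import *
q=st(-.165,-.05,0); print(q)
P,R,s=pose()
plan([([P[0],P[1],.13],None,None),([q[0],q[1],.13],24.9,None),([q[0],q[1],.04],24.9,None)])
E
```

```text
[0.42908953 0.13977689 0.        ]
{"dp": [[-0.74, 0.0, 0.0], [-0.74, 0.0, 0.0], [0.0, -0.85, 0.23], [0.0, -0.85, 0.23], [0.0, -0.85, 0.23]] , "yaw": [0.0, 0.0, 0.0, 0.0, 0.0] }
{"dp": [[0.0, -0.85, 0.23], [0.0, -0.85, 0.23], [0.0, -0.85, 0.23], [0.0, -0.85, 0.23], [0.0, -0.85, 0.23]] , "yaw": [0.0, 0.0, 0.0, 0.0, 0.0] }
{"dp": [[0.9, 0.0, 0.0], [0.9, 0.0, 0.0], [0.9, 0.0, 0.0], [0.9, 0.0, 0.0], [0, 0, 0]] , "yaw": [0.0, 0.0, 0.0, 0.0, 0] }
```

servo_tool:
  dp:
    - [-0.74, 0, 0]
    - [-0.74, 0, 0]
    - [0, -0.85, 0.23]
    - [0, -0.85, 0.23]
    - [0, -0.85, 0.23]
  yaw: [0, 0, 0, 0, 0]

```text
time: 16.7
position: [0.5117, 0.2096, 0.1278]
tool_rot: [0.882, 1.384, -0.88]
ft_force: [-0.2, -0.8, -0.8]
grip_width: 0.159
```

servo_tool:
  dp:
    - [0, -0.85, 0.23]
    - [0, -0.85, 0.23]
    - [0, -0.85, 0.23]
    - [0, -0.85, 0.23]
    - [0, -0.85, 0.23]
  yaw: [0, 0, 0, 0, 0]

```text
time: 17.2
position: [0.4275, 0.1385, 0.1277]
tool_rot: [0.882, 1.384, -0.881]
ft_force: [0.2, 0.2, -0.6]
grip_width: 0.157
```

servo_tool:
  dp:
    - [0.9, 0, 0]
    - [0.9, 0, 0]
    - [0.9, 0, 0]
    - [0.8, 0, 0]
    - [0, 0, 0]
  yaw: [0, 0, 0, 0, 0]

```text
time: 17.7
position: [0.426, 0.1381, 0.0379]
tool_rot: [0.879, 1.387, -0.885]
ft_force: [-0.5, 0.1, -2.2]
grip_width: 0.161
```

servo_tool:
  dp:
    - [0.3, 0, 0]
    - [0.25, 0, 0]
    - [0.2, 0, 0]
    - [0.15, 0, 0]
    - [0.06, 0, 0]
  yaw: [0, 0, 0, 0, 0]

```text
time: 18.2
position: [0.4279, 0.139, 0.0154]
tool_rot: [0.881, 1.385, -0.881]
ft_force: [-0.4, -1.3, -1.1]
grip_width: 0.158
```

servo_tool:
  dp:
    - [0, 0, 0]
    - [0, 0, 0]
    - [0, 0, 0]
    - [0, 0, 0]
    - [0, 0, 0]
  yaw: [0, 0, 0, 0, 0]
  fingers: 0.4

```text
time: 18.7
position: [0.4281, 0.1391, 0.0158]
tool_rot: [0.882, 1.385, -0.881]
ft_force: [0.2, 0.0, -0.1]
grip_width: 0.388
```

```bash
python3 - <<'E'
from h import *
P,R,s=pose(); print(P,ang(R),s['ft_force'],s['grip_width'])
snap('side','s9.png')
E
```

```text
[0.42806947 0.13911783 0.01575379] 25.05365040910636 [ 0.23655849  0.02497772 -0.10411388] 0.3881903672026416
```

View pics/s9.png

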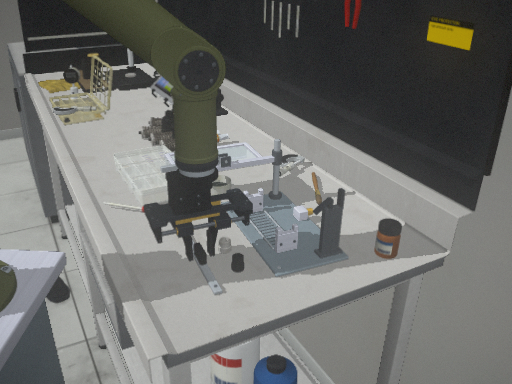

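```bash
python3 - <<'E'
from h import *
q=st(-.1,-.11,0); P,R,s=pose()
plan([([P[0],P[1],.09],None,None),([q[0],q[1],.2],24.9,None)])
E
```

```text
{"dp": [[-0.74, 0.0, 0.0], [-0.74, 0.0, 0.0], [-0.74, 0.0, 0.0], [-0.74, 0.0, 0.0], [-0.88, 0.53, 0.48]] , "yaw": [0.0, 0.0, 0.0, 0.0, 0.01] }
{"dp": [[-0.88, 0.53, 0.48], [-0.88, 0.53, 0.48], [-0.88, 0.53, 0.48], [-0.88, 0.53, 0.48], [0, 0, 0]] , "yaw": [0.01, 0.01, 0.01, 0.01, 0] }
```

servo_tool:
  dp:
    - [-0.74, 0, 0]
    - [-0.74, 0, 0]
    - [-0.74, 0, 0]
    - [-0.74, 0, 0]
    - [-0.88, 0.53, 0.48]
  yaw: [0, 0, 0, 0, 0]

```text
time: 19.25
position: [0.4431, 0.1344, 0.1118]
tool_rot: [0.879, 1.388, -0.881]
ft_force: [0.7, -0.0, -0.2]
grip_width: 0.4
```

servo_tool:
  dp:
    - [-0.88, 0.53, 0.48]
    - [-0.88, 0.53, 0.48]
    - [-0.88, 0.53, 0.48]
    - [-0.88, 0.53, 0.48]
    - [0, 0, 0]
  yaw: [0, 0, 0, 0, 0]

```text
time: 19.75
position: [0.5169, 0.1119, 0.2028]
tool_rot: [0.886, 1.379, -0.879]
ft_force: [1.1, 0.1, -0.2]
grip_width: 0.398
```

servo_tool:
  dp:
    - [0, 0, 0]
    - [0, 0, 0]
    - [0, 0, 0]
    - [0, 0, 0]
    - [0, 0, 0]
  yaw: [0, 0, 0, 0, 0]
  fingers: 1

```text
time: 20.25
position: [0.5128, 0.1129, 0.1992]
tool_rot: [0.881, 1.386, -0.881]
ft_force: [0.4, -0.3, 0.1]
grip_width: 0.77
```

```bash
cat >> h.py <<'E'
def toSt(W):
    import json; f=json.load(open('st.json')); a=np.radians(f['a']); C=np.array([[np.cos(a),np.sin(a)],[-np.sin(a),np.cos(a)]])
    return (W[...,:2]-np.array(f['o']))@C.T
E
python3 - <<'E'
from h import *
P,R,s=pose(); print(P,ang(R),s['grip_width'],toSt(P))
im,d=snap('wrist','w10.png'); W=cloud('wrist',d); z=W[...,2]; np.save('Ww10.npy',W); L=toSt(W)
for l in ['nozzle_nut_0_mid','nozzle_nut_1_mid','bush_0_mid']:
    for r in ctrl.cut_out('wrist',l)[:5]:
        m=r['region']; Q=W[m&(z>.012)]; 
        print(l,round(r['score'],2),np.round(r['extent']),m.sum(), np.median(Q,0).round(3) if len(Q) else None, toSt(np.median(Q,0)).round(3) if len(Q) else '', cv2.minEnclosingCircle((Q[:,:2]*1000).astype(np.float32)), np.percentile(Q[:,2],97))
E
```

```text
[0.51284103 0.11286053 0.19917528] 25.07774083954754 0.7704105665947125 [-0.10036645 -0.10967671]
nozzle_nut_0_mid 0.57 [236.  92. 262. 115.] 281 [0.47  0.185 0.026] [-0.109 -0.026] ((469.3896179199219, 184.31964111328125), 13.326947212219238) 0.02753524455169975
```

View pics/w10.png

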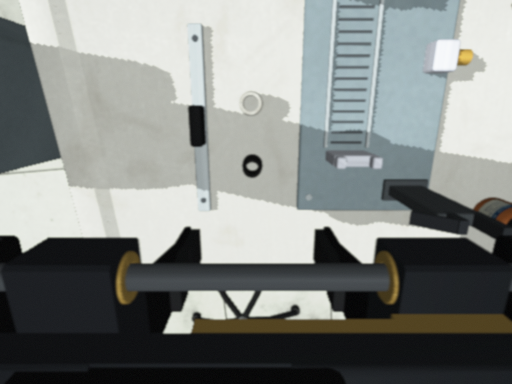

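```bash
python3 - <<'E'
from h import *
W=np.load('Ww10.npy'); z=W[...,2]; L=toSt(W); v,u=np.mgrid[0:384,0:512]
for n,(a,b) in (('A',(250,103)),('B',(252,166))):
    bx=(abs(u-a)<20)&(abs(v-b)<20)
    for lo,hi in ((.006,.012),(.012,.018),(.018,.023),(.023,.034)):
        m=bx&(z>lo)&(z<hi); q=(W[m][:,:2]*1000).astype(np.float32)
        if len(q)>4: c,r=cv2.minEnclosingCircle(q); print(n,lo,hi,len(q),np.round(c,1),round(r,1),'mean',q.mean(0),'st',toSt(np.array(c)/1000).round(4))
    m=bx&(z>.018); print(np.percentile(z[m],[50,90,98]))
E
```

```text
A 0.006 0.012 24 [469.5 184.2] 13.5 mean [470.39645 184.5092 ] st [-0.1097 -0.0267]
A 0.012 0.018 43 [469.5 184.4] 13.4 mean [471.3752  184.34918] st [-0.1096 -0.0266]
A 0.023 0.034 228 [469.5 184.3] 12.2 mean [469.4618  184.52423] st [-0.1096 -0.0266]
[0.0260591  0.02700438 0.02775961]
B 0.006 0.012 24 [500.2 121.7] 12.1 mean [498.7648  126.57843] st [-0.1081 -0.0963]
B 0.012 0.018 54 [500. 122.] 11.6 mean [499.00052 126.21651] st [-0.1081 -0.096 ]
B 0.018 0.023 24 [499.1 124. ] 10.0 mean [499.96524  123.196754] st [-0.1081 -0.0938]
B 0.023 0.034 198 [500.1 121.8] 10.8 mean [499.83044 122.22666] st [-0.1081 -0.0962]
[0.02978036 0.030828   0.03165251]
```

```bash
python3 - <<'E'
from h import *
P,R,s=pose()
plan([([.5001,.1219,.08],24.9,5),([.5001,.1219,.0100],24.9,5)])
E
```

```text
{"dp": [[0.96, -0.06, -0.11], [0.96, -0.06, -0.11], [0.96, -0.06, -0.11], [0.96, -0.06, -0.11], [0.96, -0.06, -0.11]] , "yaw": [0.01, 0.01, 0.01, 0.01, 0.01] }
{"dp": [[0.56, 0.0, 0.0], [0.56, 0.0, 0.0], [0.56, 0.0, 0.0], [0.56, 0.0, 0.0], [0.56, 0.0, 0.0]] , "yaw": [0.0, 0.0, 0.0, 0.0, 0.0] }
```

servo_tool:
  dp:
    - [0.96, -0.06, -0.11]
    - [0.96, -0.06, -0.11]
    - [0.96, -0.06, -0.11]
    - [0.96, -0.06, -0.11]
    - [0.96, -0.06, -0.11]
  yaw: [0, 0, 0, 0, 0]
  fingers: 0.5

```text
time: 20.95
position: [0.5007, 0.1221, 0.0788]
tool_rot: [0.882, 1.385, -0.881]
ft_force: [0.8, 0.6, 0.6]
grip_width: 0.633
```

```bash
python3 - <<'E'
from h import *
P,R,s=pose(); print(P,ang(R),s['grip_width'])
plan([([.5001,.1219,.0100],24.9,5)])
E
```

```text
[0.50065361 0.12211224 0.07876364] 25.051403187881565 0.6325899795613739
{"dp": [[0.55, 0.0, 0.0], [0.55, 0.0, 0.0], [0.55, 0.0, 0.0], [0.55, 0.0, 0.0], [0.55, 0.0, 0.0]] , "yaw": [0.01, 0.01, 0.01, 0.01, 0.01] }
```

servo_tool:
  dp:
    - [0.55, 0, 0]
    - [0.55, 0, 0]
    - [0.55, 0, 0]
    - [0.55, 0, 0]
    - [0.55, 0, 0]
  yaw: [0, 0, 0, 0, 0]

```text
time: 21.45
position: [0.5012, 0.122, 0.0101]
tool_rot: [0.882, 1.384, -0.881]
ft_force: [0.1, 0.8, 0.0]
grip_width: 0.501
```

servo_tool:
  dp:
    - [0, 0, 0]
    - [0, 0, 0]
    - [0, 0, 0]
    - [0, 0, 0]
    - [0, 0, 0]
  yaw: [0, 0, 0, 0, 0]
  fingers: 0
  grip_force: 20

```text
time: 21.95
position: [0.5014, 0.1222, 0.0115]
tool_rot: [0.882, 1.384, -0.88]
ft_force: [-0.6, 0.1, 0.8]
grip_width: 0.269
```

```bash
python3 - <<'E'
from h import *
P,R,s=pose(); print(P,ang(R),s['grip_width']*87,s['ft_force'])
q=st(0,-.05,0)
plan([([P[0],P[1],.11],None,None),([q[0],q[1],.11],24.9,None),([q[0],q[1],.05],24.9,None)])
E
```

```text
[0.50136588 0.12222425 0.01151201] 25.055142040809738 23.369665733606077 [-0.55556694  0.10429324  0.79507468]
{"dp": [[-0.79, 0.0, 0.0], [-0.79, 0.0, 0.0], [-0.79, 0.0, 0.0], [-0.79, 0.0, 0.0], [-0.79, 0.0, 0.0]] , "yaw": [0.0, 0.0, 0.0, 0.0, 0.0] }
{"dp": [[0.0, 0.86, -0.37], [0.0, 0.86, -0.37], [0.0, 0.86, -0.37], [0.0, 0.86, -0.37], [0.0, 0.85, -0.37]] , "yaw": [0.01, 0.01, 0.01, 0.01, 0.01] }
{"dp": [[0.8, 0.0, 0.0], [0.8, 0.0, 0.0], [0.8, 0.0, 0.0], [0, 0, 0], [0, 0, 0]] , "yaw": [0.0, 0.0, 0.0, 0, 0] }
```

servo_tool:
  dp:
    - [0, 0, 0]
    - [-0.9, 0, 0]
    - [-0.95, 0, 0]
    - [-0.95, 0, 0]
    - [-0.95, 0, 0]
  yaw: [0, 0, 0, 0, 0]

```text
time: 22.45
position: [0.5004, 0.1219, 0.1054]
tool_rot: [0.881, 1.385, -0.882]
ft_force: [0.7, -0.7, -0.9]
grip_width: 0.265
```

servo_tool:
  dp:
    - [0, 0.86, -0.37]
    - [0, 0.86, -0.37]
    - [0, 0.86, -0.37]
    - [0, 0.86, -0.37]
    - [0, 0.85, -0.37]
  yaw: [0, 0, 0, 0, 0]

```text
time: 22.95
position: [0.5786, 0.21, 0.1044]
tool_rot: [0.881, 1.385, -0.882]
ft_force: [1.0, -0.0, -0.2]
grip_width: 0.269
```

servo_tool:
  dp:
    - [0.8, 0, 0]
    - [0.8, 0, 0]
    - [0.6, 0, 0]
    - [0, 0, 0]
    - [0, 0, 0]
  yaw: [0, 0, 0, 0, 0]

```text
time: 23.45
position: [0.5782, 0.2091, 0.0497]
tool_rot: [0.881, 1.385, -0.882]
ft_force: [-0.8, 1.0, -0.7]
grip_width: 0.267
```

```bash
python3 - <<'E'
from h import *
P,R,s=pose(); print(P,ang(R),s['grip_width']*87,s['ft_force'],toSt(P))
q=st(0,-.05,0)
plan([([q[0],q[1],.022],24.9,5)])
snap('side','s11.png')
E
```

```text
[0.57824565 0.20914262 0.04967268] 25.03749453831802 23.219618365654444 [-0.82443116  1.01171877 -0.71676272] [-0.00050338 -0.0498823 ]
{"dp": [[0.22, 0.0, 0.0], [0.22, 0.0, 0.0], [0.22, 0.0, 0.0], [0.22, 0.0, 0.0], [0.22, 0.0, 0.0]] , "yaw": [0.0, 0.0, 0.0, 0.0, 0.0] }
```

View pics/s11.png

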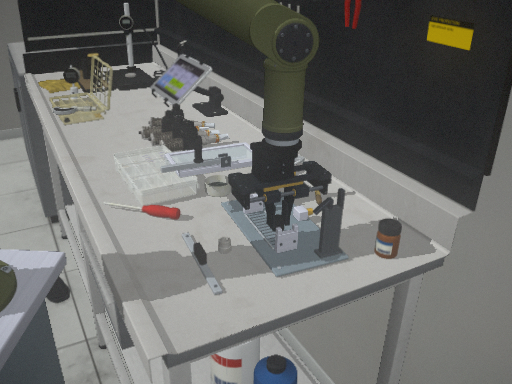

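servo_tool:
  dp:
    - [0.27, 0, 0]
    - [0.27, 0, 0]
    - [0.27, 0, 0]
    - [0.2, 0, 0]
    - [0.09, 0, 0]
  yaw: [0, 0, 0, 0, 0]

```text
time: 24.0
position: [0.5777, 0.2091, 0.0214]
tool_rot: [0.88, 1.386, -0.882]
ft_force: [-4.4, -1.7, 12.3]
grip_width: 0.266
```

servo_tool:
  dp:
    - [0, 0, 0]
    - [0, 0, 0]
    - [0, 0, 0]
    - [0, 0, 0]
    - [0, 0, 0]
  yaw: [0, 0, 0, 0, 0]

```text
time: 24.5
position: [0.5784, 0.2093, 0.0221]
tool_rot: [0.882, 1.385, -0.881]
ft_force: [0.0, 0.8, -0.1]
grip_width: 0.269
```

servo_tool:
  dp:
    - [0, 0, 0]
    - [0, 0, 0]
    - [0, 0, 0]
    - [0, 0, 0]
    - [0, 0, 0]
  yaw: [0, 0, 0, 0, 0]
  fingers: 0.5

```text
time: 25.0
position: [0.5784, 0.2093, 0.0221]
tool_rot: [0.882, 1.385, -0.881]
ft_force: [0.2, -0.7, -0.5]
grip_width: 0.492
```

```bash
python3 - <<'E'
from h import *
P,R,s=pose(); print(P,ang(R),s['grip_width']*87,s['ft_force'],toSt(P))
q=st(-.1096,-.06,0)
plan([([P[0],P[1],.12],24.9,None),([q[0],q[1],.17],24.9,None)])
E
```

```text
[0.57835143 0.20932929 0.02213884] 25.049130194940176 42.805183333695965 [ 0.18758578 -0.74196068 -0.49409443] [-0.00032883 -0.04975752]
{"dp": [[-0.78, 0.0, 0.0], [-0.78, 0.0, 0.0], [-0.78, 0.0, 0.0], [-0.78, 0.0, 0.0], [-0.78, 0.0, 0.0]] , "yaw": [0.0, 0.0, 0.0, 0.0, 0.0] }
{"dp": [[-0.4, -0.87, 0.08], [-0.4, -0.87, 0.08], [-0.4, -0.87, 0.08], [-0.4, -0.87, 0.08], [-0.4, -0.87, 0.08]] , "yaw": [0.0, 0.0, 0.0, 0.0, 0.0] }
```

servo_tool:
  dp:
    - [-0.78, 0, 0]
    - [-0.78, 0, 0]
    - [-0.78, 0, 0]
    - [-0.78, 0, 0]
    - [-0.78, 0, 0]
  yaw: [0, 0, 0, 0, 0]

```text
time: 25.5
position: [0.5782, 0.2092, 0.1204]
tool_rot: [0.881, 1.385, -0.881]
ft_force: [-0.7, 0.3, -0.3]
grip_width: 0.497
```

servo_tool:
  dp:
    - [-0.4, -0.87, 0.08]
    - [-0.4, -0.87, 0.08]
    - [-0.4, -0.87, 0.08]
    - [-0.4, -0.87, 0.08]
    - [-0.4, -0.87, 0.08]
  yaw: [0, 0, 0, 0, 0]

```text
time: 26.0
position: [0.4832, 0.1537, 0.17]
tool_rot: [0.882, 1.385, -0.881]
ft_force: [-0.0, 0.5, 0.7]
grip_width: 0.5
```

```bash
cat >> h.py <<'E'
def findparts(name,f):
    im,d=snap(name,f); W=cloud(name,d); z=W[...,2]; L=toSt(W)
    if name=='wrist': z[262:]=np.nan
    out=[]
    for nm,base,box in (('bench',0,(-.15,-.07,-.2,.1)),('chan',.010,(-.019,.019,-.075,.075))):
        m=(z>base+.009)&(z<base+.036)&(L[...,0]>box[0])&(L[...,0]<box[1])&(L[...,1]>box[2])&(L[...,1]<box[3])
        n,lab,stt,c=cv2.connectedComponentsWithStats(m.astype(np.uint8))
        for i in range(1,n):
            if stt[i,4]<25: continue
            q=W[lab==i]; top=np.percentile(q[:,2],95); q=q[q[:,2]>top-.005]
            cc,r=cv2.minEnclosingCircle((q[:,:2]*1000).astype(np.float32)); cc=np.array(cc)/1000
            print(nm,'px',c[i].round(),stt[i,4],'w',cc.round(4),'st',toSt(cc).round(4),'r',round(r,1),'top',round(top-base,4))
E
python3 - <<'E'
from h import *
P,R,s=pose(); print(P,ang(R),s['grip_width']*87,s['ft_force'],toSt(P))
findparts('wrist','w12.png'); findparts('top','t12.png')
E
```

```text
[0.48322106 0.15366916 0.1700083 ] 25.04622710239699 43.460164374060746 [-0.02370922  0.5060167   0.73265786] [-0.11005118 -0.06019041]
bench px [259. 151.] 365 w [0.4678 0.1829] st [-0.1118 -0.0272] r 12.4 top 0.0286
chan px [362. 176.] 522 w [0.5746 0.2066] st [-0.0049 -0.0506] r 11.1 top 0.0322
bench px [290. 231.] 64 w [0.4711 0.1841] st [-0.1082 -0.0275] r 12.2 top 0.0281
chan px [279. 184.] 45 w [0.5786 0.2081] st [-0.0006 -0.051 ] r 10.4 top 0.0325
```

View pics/w12.png

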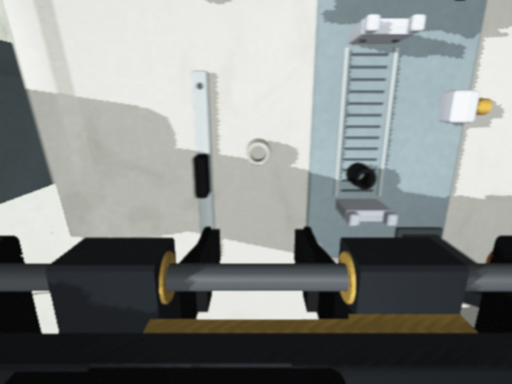

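View pics/t12.png

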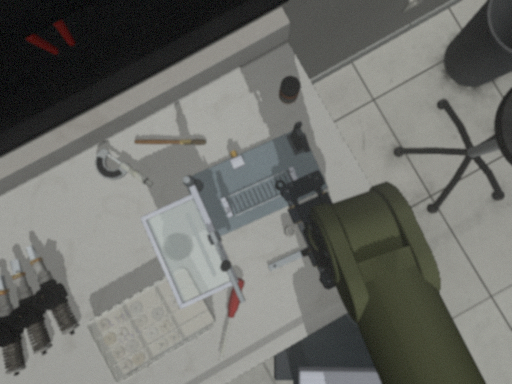

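```bash
python3 - <<'E'
from h import *
P,R,s=pose(); print(P)
findparts('wrist','w13.png')
plan([([.4697,.1843,.07],24.9,5),([.4697,.1843,.0105],24.9,5)])
E
```

```text
[0.48318077 0.1530798  0.17108365]
bench px [259. 151.] 357 w [0.4703 0.1853] st [-0.1085 -0.026 ] r 12.3 top 0.0263
chan px [362. 175.] 505 w [0.5774 0.2096] st [-0.0011 -0.0491] r 11.2 top 0.0302
{"dp": [[0.8, 0.0, -0.27], [0.8, 0.0, -0.27], [0.8, 0.0, -0.27], [0.8, 0.0, -0.27], [0.8, 0.0, -0.27]] , "yaw": [0.0, 0.0, 0.0, 0.0, 0.0] }
{"dp": [[0.48, 0.0, 0.0], [0.48, 0.0, 0.0], [0.48, 0.0, 0.0], [0.48, 0.0, 0.0], [0.48, 0.0, 0.0]] , "yaw": [0.0, 0.0, 0.0, 0.0, 0.0] }
```

servo_tool:
  dp:
    - [0.8, 0, -0.27]
    - [0.8, 0, -0.27]
    - [0.8, 0, -0.27]
    - [0.8, 0, -0.27]
    - [0.8, 0, -0.27]
  yaw: [0, 0, 0, 0, 0]

```text
time: 26.65
position: [0.4701, 0.1854, 0.0683]
tool_rot: [0.881, 1.385, -0.881]
ft_force: [-0.6, -0.0, -0.1]
grip_width: 0.5
```

servo_tool:
  dp:
    - [0.48, 0, 0]
    - [0.48, 0, 0]
    - [0.48, 0, 0]
    - [0.48, 0, 0]
    - [0.44, 0, 0]
  yaw: [0, 0, 0, 0, 0]

```text
time: 27.15
position: [0.4701, 0.1846, 0.0099]
tool_rot: [0.882, 1.384, -0.881]
ft_force: [-0.8, 0.1, 0.4]
grip_width: 0.499
```

servo_tool:
  dp:
    - [0, 0, 0]
    - [0, 0, 0]
    - [0, 0, 0]
    - [0, 0, 0]
    - [0, 0, 0]
  yaw: [0, 0, 0, 0, 0]
  fingers: 0

```text
time: 27.65
position: [0.4702, 0.185, 0.0111]
tool_rot: [0.882, 1.384, -0.88]
ft_force: [-0.2, -0.8, -0.5]
grip_width: 0.305
```

```bash
python3 - <<'E'
from h import *
P,R,s=pose(); print(P,ang(R),s['grip_width']*87,s['ft_force'],toSt(P))
q=st(0,0.0,0)
plan([([P[0],P[1],.11],None,None),([q[0],q[1],.11],24.9,None),([q[0],q[1],.05],24.9,None)])
E
```

```text
[0.47015905 0.1850212  0.01111106] 25.05587870401314 26.52896256991498 [-0.16393938 -0.80858142 -0.49032043] [-0.10869866 -0.02625316]
{"dp": [[-0.79, 0.0, 0.0], [-0.79, 0.0, 0.0], [-0.79, 0.0, 0.0], [-0.79, 0.0, 0.0], [-0.79, 0.0, 0.0]] , "yaw": [0.0, 0.0, 0.0, 0.0, 0.0] }
{"dp": [[0.0, 0.87, -0.21], [0.0, 0.87, -0.21], [0.0, 0.87, -0.21], [0.0, 0.87, -0.21], [0.0, 0.87, -0.21]] , "yaw": [0.01, 0.01, 0.01, 0.01, 0.01] }
{"dp": [[0.8, 0.0, 0.0], [0.8, 0.0, 0.0], [0.8, 0.0, 0.0], [0, 0, 0], [0, 0, 0]] , "yaw": [0.0, 0.0, 0.0, 0, 0] }
```

servo_tool:
  dp:
    - [0, 0, 0]
    - [-0.9, 0, 0]
    - [-0.95, 0, 0]
    - [-0.95, 0, 0]
    - [-0.95, 0, 0]
  yaw: [0, 0, 0, 0, 0]

```text
time: 28.15
position: [0.4695, 0.1847, 0.1052]
tool_rot: [0.881, 1.385, -0.881]
ft_force: [-0.0, -0.1, -1.1]
grip_width: 0.303
```

servo_tool:
  dp:
    - [0, 0.87, -0.21]
    - [0, 0.87, -0.21]
    - [0, 0.87, -0.21]
    - [0, 0.87, -0.21]
    - [0, 0.87, -0.21]
  yaw: [0, 0, 0, 0, 0]

```text
time: 28.65
position: [0.5576, 0.2552, 0.1042]
tool_rot: [0.881, 1.385, -0.881]
ft_force: [0.7, -0.8, 0.0]
grip_width: 0.31
```

servo_tool:
  dp:
    - [0.8, 0, 0]
    - [0.8, 0, 0]
    - [0.6, 0, 0]
    - [0, 0, 0]
    - [0, 0, 0]
  yaw: [0, 0, 0, 0, 0]

```text
time: 29.15
position: [0.5571, 0.2545, 0.0494]
tool_rot: [0.881, 1.385, -0.882]
ft_force: [0.8, -0.2, -0.3]
grip_width: 0.31
```

```bash
python3 - <<'E'
from h import *
P,R,s=pose(); print(P,ang(R),s['grip_width']*87,s['ft_force'],toSt(P))
q=st(0,0,0)
plan([([q[0],q[1],.0215],24.9,5)])
E
```

```text
[0.55707277 0.2545192  0.04944132] 25.047567399606933 26.975362949000036 [ 0.83150147 -0.17875123 -0.31656339] [-0.00060295  0.0001908 ]
{"dp": [[0.22, 0.0, 0.0], [0.22, 0.0, 0.0], [0.22, 0.0, 0.0], [0.22, 0.0, 0.0], [0.22, 0.0, 0.0]] , "yaw": [0.0, 0.0, 0.0, 0.0, 0.0] }
```

servo_tool:
  dp:
    - [0.27, 0, 0]
    - [0.27, 0, 0]
    - [0.27, 0, 0]
    - [0.2, 0, 0]
    - [0.09, 0, 0]
  yaw: [0, 0, 0, 0, 0]

```text
time: 29.65
position: [0.5567, 0.2544, 0.0211]
tool_rot: [0.881, 1.385, -0.882]
ft_force: [-1.8, -1.6, 11.3]
grip_width: 0.307
```

servo_tool:
  dp:
    - [0, 0, 0]
    - [0, 0, 0]
    - [0, 0, 0]
    - [0, 0, 0]
    - [0, 0, 0]
  yaw: [0, 0, 0, 0, 0]

```text
time: 30.15
position: [0.5572, 0.2546, 0.022]
tool_rot: [0.882, 1.385, -0.881]
ft_force: [0.2, 0.3, -0.5]
grip_width: 0.307
```

servo_tool:
  dp:
    - [0, 0, 0]
    - [0, 0, 0]
    - [0, 0, 0]
    - [0, 0, 0]
    - [0, 0, 0]
  yaw: [0, 0, 0, 0, 0]
  fingers: 0.5

```text
time: 30.65
position: [0.5571, 0.2547, 0.0219]
tool_rot: [0.881, 1.385, -0.881]
ft_force: [-0.2, 0.8, -0.2]
grip_width: 0.494
```

servo_tool:
  dp:
    - [-0.78, 0, 0]
    - [-0.78, 0, 0]
    - [-0.78, 0, 0]
    - [-0.78, 0, 0]
    - [-0.78, 0, 0]
  yaw: [0, 0, 0, 0, 0]

```text
time: 31.15
position: [0.557, 0.2546, 0.1202]
tool_rot: [0.882, 1.385, -0.881]
ft_force: [0.4, -0.6, 0.3]
grip_width: 0.502
```

```bash
python3 - <<'E'
from h import *
P,R,s=pose(); print(P,ang(R),s['grip_width']*87,s['ft_force'],toSt(P))
q=st(-.14,-.11,0)
plan([([q[0],q[1],.18],24.9,None)])
E
```

```text
[0.55704315 0.25455507 0.12016049] 25.047487567754256 43.663097472506976 [ 0.37427473 -0.56675908  0.33400987] [-0.00061471  0.0002358 ]
{"dp": [[-0.4, -0.93, 0.73], [-0.4, -0.93, 0.73], [-0.4, -0.93, 0.73], [-0.4, -0.93, 0.73], [-0.4, -0.93, 0.73]] , "yaw": [0.0, 0.0, 0.0, 0.0, 0.0] }
{"dp": [[-0.4, -0.93, 0.73], [0, 0, 0], [0, 0, 0], [0, 0, 0], [0, 0, 0]] , "yaw": [0.0, 0, 0, 0, 0] }
```

servo_tool:
  dp:
    - [-0.4, -0.93, 0.73]
    - [-0.4, -0.93, 0.73]
    - [-0.4, -0.93, 0.73]
    - [-0.4, -0.93, 0.73]
    - [-0.4, -0.93, 0.73]
  yaw: [0, 0, 0, 0, 0]

```text
time: 31.65
position: [0.4898, 0.1216, 0.1698]
tool_rot: [0.882, 1.385, -0.881]
ft_force: [0.7, -0.7, 0.0]
grip_width: 0.495
```

servo_tool:
  dp:
    - [-0.4, -0.9, 0.7]
    - [0, 0, 0]
    - [0, 0, 0]
    - [0, 0, 0]
    - [0, 0, 0]
  yaw: [0, 0, 0, 0, 0]

```text
time: 32.15
position: [0.4774, 0.0983, 0.1788]
tool_rot: [0.88, 1.386, -0.881]
ft_force: [0.4, 0.6, 0.4]
grip_width: 0.498
```

```bash
python3 - <<'E'
from h import *
P,R,s=pose(); print(P,ang(R),toSt(P))
findparts('wrist','w14.png'); findparts('top','t14.png'); 
im,d=ctrl.get_image('wrist'); W=cloud('wrist',d); z=W[...,2]; L=toSt(W); np.save('Ww14.npy',W)
v,u=np.mgrid[0:384,0:512]
k=(v<262)&(z>.024)&(z<.042)&(L[...,0]<-.14)&(L[...,0]>-.2)
q=(W[k][:,:2]*1000).astype(np.float32); r=cv2.minAreaRect(q); print('rib',len(q),r,toSt(np.array(r[0])/1000),np.median(z[k]))
k=(v<262)&(z>.004)&(z<.012)&(L[...,0]<-.14)&(L[...,0]>-.2)
q=(W[k][:,:2]*1000).astype(np.float32); print('bar',cv2.minAreaRect(q))
for l in ['nozzle_nut_0_mid','nozzle_nut_1_mid','bush_0_mid']:
    print(l,[(round(r['score'],2),np.round(r['extent'])) for r in ctrl.search_frame('wrist',l)])
E
```

```text
[0.47744049 0.09831446 0.17881124] 25.14523501428758 [-0.13860072 -0.10796574]
chan px [398.  76.] 683 w [0.5553 0.2535] st [-0.0027  0.    ] r 12.6 top 0.0267
chan px [393. 128.] 569 w [0.5764 0.2083] st [-0.0025 -0.0499] r 11.1 top 0.0307
chan px [280. 185.] 63 w [0.578 0.208] st [-0.0012 -0.0508] r 10.5 top 0.0317
chan px [261. 194.] 66 w [0.5573 0.2531] st [-0.001  -0.0011] r 12.1 top 0.0282
rib 635 ((425.8330993652344, 137.77099609375), (14.166556358337402, 43.43064880371094), 24.964385986328125) [-0.16879828 -0.05044836] 0.03379392383232371
bar ((425.76422119140625, 137.87594604492188), (16.160015106201172, 208.52127075195312), 25.082237243652344)
nozzle_nut_0_mid [(0.92, array([376.,  62., 416.,  91.]))]
nozzle_nut_1_mid [(0.87, array([377., 118., 408., 139.]))]
bush_0_mid []
```

View pics/w14.png

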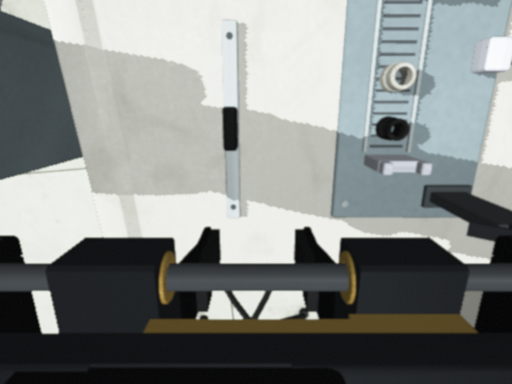

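View pics/t14.png

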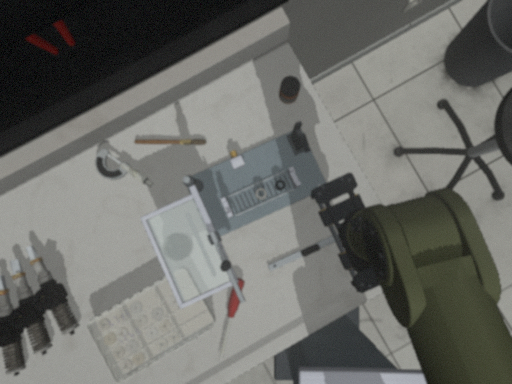

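```bash
python3 - <<'E'
from h import *
plan([([.4281,.1391,.07],25.0,None),([.4281,.1391,.016],25.0,5)])
E
```

```text
{"dp": [[0.87, -0.22, -0.47], [0.87, -0.22, -0.47], [0.87, -0.22, -0.47], [0.87, -0.22, -0.47], [0.87, -0.22, -0.47]] , "yaw": [0.0, 0.0, 0.0, 0.0, 0.0] }
{"dp": [[0.43, 0.0, 0.0], [0.43, 0.0, 0.0], [0.43, 0.0, 0.0], [0.43, 0.0, 0.0], [0.43, 0.0, 0.0]] , "yaw": [0.0, 0.0, 0.0, 0.0, 0.0] }
```

servo_tool:
  dp:
    - [0.87, -0.22, -0.47]
    - [0.87, -0.22, -0.47]
    - [0.87, -0.22, -0.47]
    - [0.87, -0.22, -0.47]
    - [0.87, -0.22, -0.47]
  yaw: [0, 0, 0, 0, 0]

```text
time: 32.95
position: [0.4273, 0.1393, 0.0698]
tool_rot: [0.882, 1.385, -0.881]
ft_force: [0.1, -0.1, -0.1]
grip_width: 0.496
```

```bash
python3 - <<'E'
from h import *
P,R,s=pose(); print(P)
plan([([.4281,.1391,.0158],25.05,5)])
E
```

```text
[0.42733418 0.13932877 0.0698161 ]
{"dp": [[0.43, 0.0, 0.0], [0.43, 0.0, 0.0], [0.43, 0.0, 0.0], [0.43, 0.0, 0.0], [0.43, 0.0, 0.0]] , "yaw": [0.0, 0.0, 0.0, 0.0, 0.0] }
```

servo_tool:
  dp:
    - [0.43, 0, 0]
    - [0.43, 0, 0]
    - [0.43, 0, 0]
    - [0.43, 0, 0]
    - [0.41, 0, 0]
  yaw: [0, 0, 0, 0, 0]

```text
time: 33.45
position: [0.4284, 0.1387, 0.0168]
tool_rot: [0.882, 1.384, -0.881]
ft_force: [-0.3, 0.1, 0.2]
grip_width: 0.502
```

servo_tool:
  dp:
    - [0, 0, 0]
    - [0, 0, 0]
    - [0, 0, 0]
    - [0, 0, 0]
    - [0, 0, 0]
  yaw: [0, 0, 0, 0, 0]
  fingers: 0
  grip_force: 35

```text
time: 33.95
position: [0.4279, 0.1391, 0.0177]
tool_rot: [0.882, 1.385, -0.881]
ft_force: [0.1, 0.7, 2.6]
grip_width: 0.157
```

servo_tool:
  dp:
    - [0, 0, 0]
    - [0, 0, 0]
    - [-0.4, 0, 0]
    - [-0.9, 0, 0]
    - [-0.9, 0, 0]
  yaw: [0, 0, 0, 0, 0]

```text
time: 34.45
position: [0.427, 0.1385, 0.0729]
tool_rot: [0.88, 1.385, -0.883]
ft_force: [0.7, 0.4, -1.4]
grip_width: 0.158
```

```bash
python3 - <<'E'
from h import *
P,R,s=pose(); print(P,ang(R),s['grip_width']*87,s['ft_force'],toSt(P))
plan([([P[0],P[1],.13],None,None),([.5601,.2543,.13],25.0,None),([.5601,.2543,.085],25.0,None)])
E
```

```text
[0.42703185 0.13852405 0.07288097] 25.042527831230114 13.779710611686916 [ 0.66940714  0.38447791 -1.36323448] [-0.1673939  -0.05027003]
{"dp": [[-0.76, 0.0, 0.0], [-0.76, 0.0, 0.0], [-0.76, 0.0, 0.0], [0.0, 0.85, -0.24], [0.0, 0.85, -0.24]] , "yaw": [0.0, 0.0, 0.0, 0.0, 0.0] }
{"dp": [[0.0, 0.85, -0.24], [0.0, 0.85, -0.24], [0.0, 0.85, -0.24], [0.0, 0.85, -0.24], [0.0, 0.85, -0.24]] , "yaw": [0.0, 0.0, 0.0, 0.0, 0.0] }
{"dp": [[0.0, 0.85, -0.24], [0.9, 0.0, 0.0], [0.9, 0.0, 0.0], [0, 0, 0], [0, 0, 0]] , "yaw": [0.0, 0.0, 0.0, 0, 0] }
```

servo_tool:
  dp:
    - [-0.76, 0, 0]
    - [-0.76, 0, 0]
    - [-0.76, 0, 0]
    - [0, 0.85, -0.24]
    - [0, 0.85, -0.24]
  yaw: [0, 0, 0, 0, 0]

```text
time: 34.95
position: [0.4618, 0.1681, 0.1307]
tool_rot: [0.884, 1.384, -0.88]
ft_force: [-1.1, 0.1, -1.6]
grip_width: 0.162
```

servo_tool:
  dp:
    - [0, 0.85, -0.24]
    - [0, 0.85, -0.24]
    - [0, 0.85, -0.24]
    - [0, 0.85, -0.24]
    - [0, 0.85, -0.24]
  yaw: [0, 0, 0, 0, 0]

```text
time: 35.45
position: [0.545, 0.2404, 0.1294]
tool_rot: [0.881, 1.385, -0.882]
ft_force: [0.8, -0.6, -0.9]
grip_width: 0.158
```

servo_tool:
  dp:
    - [0, 0.85, -0.24]
    - [0.4, 0, 0]
    - [0.4, 0, 0]
    - [0, 0, 0]
    - [0, 0, 0]
  yaw: [0, 0, 0, 0, 0]

```text
time: 35.95
position: [0.5605, 0.2535, 0.1088]
tool_rot: [0.881, 1.385, -0.883]
ft_force: [-0.1, -0.7, -2.1]
grip_width: 0.16
```

```bash
python3 - <<'E'
from h import *
P,R,s=pose(); print(P,ang(R),s['grip_width']*87,s['ft_force'],toSt(P))
plan([([.5601,.2543,.085],25.0,5)])
im,d=snap('wrist','w15.png');snap('side','s15.png')
E
```

```text
[0.56048036 0.25345075 0.10882572] 25.01494573255393 13.955967302249807 [-0.05049043 -0.66125082 -2.11365566] [ 0.00203803 -0.00221305]
{"dp": [[0.19, 0.0, -0.01], [0.19, 0.0, -0.01], [0.19, 0.0, -0.01], [0.19, 0.0, -0.01], [0.19, 0.0, -0.01]] , "yaw": [0.0, 0.0, 0.0, 0.0, 0.0] }
```

View pics/w15.png

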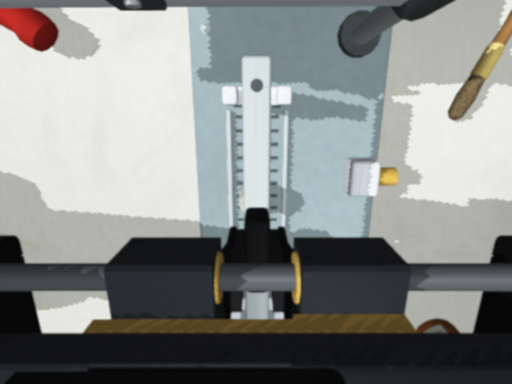

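View pics/s15.png

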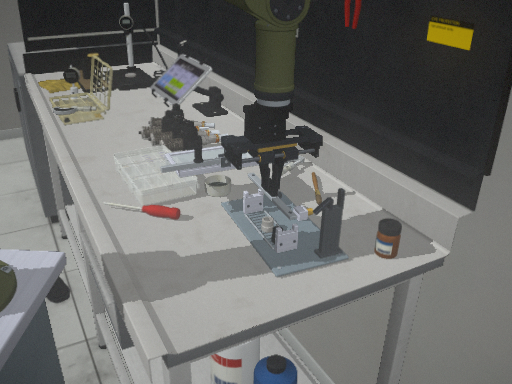

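servo_tool:
  dp:
    - [0.4, 0, 0]
    - [0.4, 0, 0]
    - [0.35, 0, 0]
    - [0.25, 0, 0]
    - [0.1, 0, 0]
  yaw: [0, 0, 0, 0, 0]

```text
time: 36.55
position: [0.5607, 0.2541, 0.0705]
tool_rot: [0.88, 1.386, -0.883]
ft_force: [0.1, -0.8, -1.2]
grip_width: 0.158
```

servo_tool:
  dp:
    - [0.04, 0, 0]
    - [0.03, 0, 0]
    - [0.02, 0, 0]
    - [0, 0, 0]
    - [0, 0, 0]
  yaw: [0, 0, 0, 0, 0]

```text
time: 37.05
position: [0.5615, 0.2545, 0.0698]
tool_rot: [0.882, 1.385, -0.881]
ft_force: [0.2, -0.9, -2.0]
grip_width: 0.155
```

servo_tool:
  dp:
    - [0.03, 0, 0]
    - [0.03, 0, 0]
    - [0.02, 0, 0]
    - [0, 0, 0]
    - [0, 0, 0]
  yaw: [0, 0, 0, 0, 0]

```text
time: 37.55
position: [0.5616, 0.2545, 0.0697]
tool_rot: [0.882, 1.385, -0.881]
ft_force: [-5.1, -1.7, 9.9]
grip_width: 0.158
```

```bash
python3 - <<'E'
from h import *
P,R,s=pose(); print(P,ang(R),s['grip_width']*87,s['ft_force'],toSt(P))
snap('side','s16.png')
E
```

```text
[0.56159841 0.25447924 0.06968716] 25.04445318427864 13.742456911230759 [-5.05069059 -1.71169877  9.91815784] [ 0.00348519 -0.00175091]
```

View pics/s16.png

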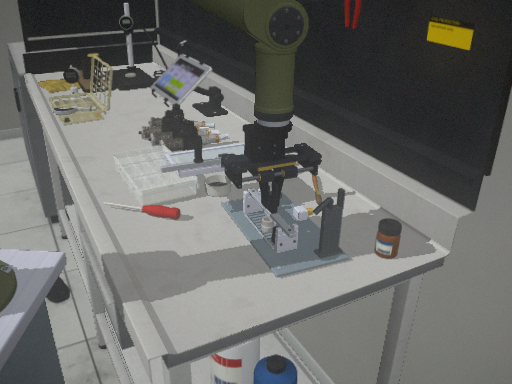

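servo_tool:
  dp:
    - [0, 0, 0]
    - [0, 0, 0]
    - [0, 0, 0]
    - [0, 0, 0]
    - [0, 0, 0]
  yaw: [0, 0, 0, 0, 0]
  fingers: 0.5

```text
time: 38.1
position: [0.5613, 0.2544, 0.0674]
tool_rot: [0.881, 1.385, -0.882]
ft_force: [0.3, -0.2, -0.3]
grip_width: 0.476
```

servo_tool:
  dp:
    - [-0.5, 0, 0]
    - [-0.9, 0, 0]
    - [-1, 0, 0]
    - [-1, 0, 0]
    - [-1, 0, 0]
  yaw: [0, 0, 0, 0, 0]
  fingers: 1

```text
time: 38.6
position: [0.5615, 0.2544, 0.1796]
tool_rot: [0.882, 1.384, -0.881]
ft_force: [0.4, 0.2, 0.1]
grip_width: 0.871
```

servo_tool:
  dp:
    - [-0.8, 0, 0]
    - [-0.4, 0, 0]
    - [0, 0, 0]
    - [0, 0, 0]
    - [0, 0, 0]
  yaw: [0, 0, 0, 0, 0]

```text
time: 39.1
position: [0.5606, 0.2541, 0.2061]
tool_rot: [0.88, 1.386, -0.883]
ft_force: [0.2, -0.2, 0.2]
grip_width: 0.998
```

```bash
python3 - <<'E'
from h import *
P,R,s=pose(); print(P,ang(R),toSt(P))
im,d=snap('wrist','w17.png'); W=cloud('wrist',d); z=W[...,2]; L=toSt(W); v,u=np.mgrid[0:384,0:512]; ok=v<262
def rep(n,m): 
    q=L[m]*1000; print(n,m.sum(),'x',np.percentile(q[:,0],[1,50,99]).round(1),'y',np.percentile(q[:,1],[1,50,99]).round(1),'z',np.median(z[m]).round(4))
rep('rib',ok&(z>.079)&(z<.093)&(abs(L[...,0])<.04)&(abs(L[...,1])<.04))
b=ok&(z>.055)&(z<.063)&(abs(L[...,0]-.001)<.012)
for y0 in(-.08,-.04,.04,.06,.08,.095): rep('bar%g'%y0,b&(abs(L[...,1]-y0)<.006))
rep('bar',b)
e=ok&(z>.0625)&(z<.069)&(abs(L[...,0])<.03)&(abs(L[...,0])>.012)
rep('e+',e&(L[...,1]>.05))
rep('lowribs',ok&(z>.0125)&(z<.016)&(abs(L[...,0])<.03)&(abs(L[...,1])<.07))
E
```

```text
[0.56060637 0.25406043 0.20611425] 25.050984513464513 [ 0.00240903 -0.0017131 ]
rib 605 x [-5.   1.   7.9] y [-22.5  -0.4  20. ] z 0.0858
bar-0.08 134 x [-5.8  1.6  9. ] y [-85.7 -80.1 -74.1] z 0.0599
bar-0.04 142 x [-5.7  2.   8.6] y [-45.5 -39.9 -34.2] z 0.06
bar0.04 191 x [-6.5  1.7  8.9] y [34.7 40.  45.9] z 0.0599
bar0.06 193 x [-6.4  0.7  8.7] y [54.8 59.9 65.6] z 0.06
bar0.08 207 x [-6.3  1.5  8.5] y [74.2 79.9 85.5] z 0.06
bar0.095 213 x [-6.3  0.6  8.3] y [ 89.1  94.7 101. ] z 0.06
bar 2119 x [-6.6  1.1  9.1] y [-90.1  39.8 101.9] z 0.0599
e+ 219 x [-22.7  13.1  22. ] y [78.8 84.4 89.1] z 0.0638
lowribs 729 x [-25.9  -9.2  25.8] y [-68.5   5.8  68.5] z 0.0139
```

View pics/w17.png

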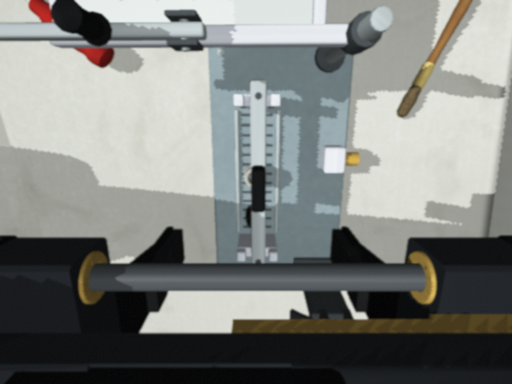

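```bash
python3 - <<'E'
from h import *
im,d=ctrl.get_image('top'); W=cloud('top',d); z=W[...,2]
m=(z>.15)&(z<.178)&(abs(W[...,0]-.41)<.04)&(abs(W[...,1]-.327)<.04); q=W[m]; print(m.sum(),q.mean(0),q.max(0))
plan([([.4097,.3266,.215],-66.7,None)])
E
```

```text
76 [0.4041274  0.32313689 0.16897227] [0.41288084 0.33111507 0.17204185]
{"dp": [[-0.02, -0.25, -0.3], [-0.02, -0.28, -0.28], [-0.02, -0.3, -0.25], [-0.02, -0.32, -0.22], [-0.02, -0.34, -0.19]] , "yaw": [0.9, 0.9, 0.9, 0.9, 0.9] }
{"dp": [[-0.02, -0.36, -0.16], [-0.02, -0.37, -0.12], [-0.02, -0.38, -0.09], [-0.02, -0.39, -0.05], [-0.02, -0.39, -0.01]] , "yaw": [0.9, 0.9, 0.9, 0.9, 0.9] }
{"dp": [[-0.02, -0.39, 0.02], [-0.02, -0.39, 0.06], [-0.02, -0.38, 0.1], [-0.02, -0.37, 0.13], [-0.02, -0.36, 0.17]] , "yaw": [0.9, 0.9, 0.9, 0.9, 0.9] }
{"dp": [[-0.02, -0.34, 0.2], [-0.02, -0.32, 0.23], [0, 0, 0], [0, 0, 0], [0, 0, 0]] , "yaw": [0.9, 0.9, 0, 0, 0] }
```

servo_tool:
  dp:
    - [-0.02, -0.25, -0.3]
    - [-0.02, -0.28, -0.28]
    - [-0.02, -0.3, -0.25]
    - [-0.02, -0.32, -0.22]
    - [-0.02, -0.34, -0.19]
  yaw: [0.9, 0.9, 0.9, 0.9, 0.9]

```text
time: 39.7
position: [0.5165, 0.2753, 0.2093]
tool_rot: [1.236, 1.191, -1.238]
ft_force: [-0.4, 0.6, 0.6]
grip_width: 1.001
```

servo_tool:
  dp:
    - [-0.02, -0.36, -0.16]
    - [-0.02, -0.37, -0.12]
    - [-0.02, -0.38, -0.09]
    - [-0.02, -0.39, -0.05]
    - [-0.02, -0.39, -0.01]
  yaw: [0.9, 0.9, 0.9, 0.9, 0.9]

```text
time: 40.2
position: [0.4724, 0.2965, 0.2119]
tool_rot: [1.572, 0.923, -1.575]
ft_force: [0.3, 0.1, 0.4]
grip_width: 0.998
```

servo_tool:
  dp:
    - [-0.02, -0.39, 0.02]
    - [-0.02, -0.39, 0.06]
    - [-0.02, -0.38, 0.1]
    - [-0.02, -0.37, 0.13]
    - [-0.02, -0.36, 0.17]
  yaw: [0.9, 0.9, 0.9, 0.9, 0.9]

```text
time: 40.7
position: [0.4281, 0.3176, 0.2144]
tool_rot: [1.884, 0.573, -1.886]
ft_force: [-0.7, -0.2, 0.8]
grip_width: 1.002
```

servo_tool:
  dp:
    - [-0.02, -0.34, 0.2]
    - [-0.02, -0.32, 0.23]
    - [0, 0, 0]
    - [0, 0, 0]
    - [0, 0, 0]
  yaw: [0.9, 0.9, 0, 0, 0]

```text
time: 41.2
position: [0.4114, 0.3257, 0.2159]
tool_rot: [1.998, 0.411, -1.998]
ft_force: [-0.6, 0.9, 0.3]
grip_width: 1.0
```

```bash
python3 - <<'E'
from h import *
P,R,s=pose(); print(P,ang(R),s['grip_width'])
im,d=snap('wrist','w18.png'); W=cloud('wrist',d); z=W[...,2]
z[265:]=np.nan
m=(z>.15)&(z<.178)&(abs(W[...,0]-.41)<.03)&(abs(W[...,1]-.327)<.03); q=W[m]; print(m.sum(),q.mean(0) if len(q) else '')
plan([([.4045,.3235,.135],-66.7,5)])
E
```

```text
[0.4114401  0.32570119 0.21585319] -66.70628461330479 0.9999142562700871
555 [0.40393166 0.32532991 0.16761551]
{"dp": [[0.65, -0.01, 0.06], [0.65, -0.01, 0.06], [0.65, -0.01, 0.06], [0.65, -0.01, 0.06], [0.65, -0.01, 0.06]] , "yaw": [0.0, 0.0, 0.0, 0.0, 0.0] }
```

View pics/w18.png

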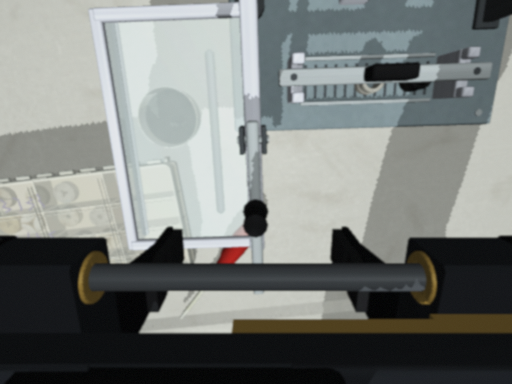

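servo_tool:
  dp:
    - [0.65, -0.01, 0.06]
    - [0.65, -0.01, 0.06]
    - [0.65, -0.01, 0.06]
    - [0.65, -0.01, 0.06]
    - [0.65, -0.01, 0.06]
  yaw: [0, 0, 0, 0, 0]

```text
time: 41.75
position: [0.404, 0.324, 0.1341]
tool_rot: [1.998, 0.411, -1.998]
ft_force: [1.6, 0.5, 0.2]
grip_width: 0.997
```

servo_tool:
  dp:
    - [0, 0, 0]
    - [0, 0, 0]
    - [0, 0, 0]
    - [0, 0, 0]
    - [0, 0, 0]
  yaw: [0, 0, 0, 0, 0]
  fingers: 0
  grip_force: 25

```text
time: 42.25
position: [0.404, 0.3247, 0.1356]
tool_rot: [2.0, 0.412, -1.997]
ft_force: [-0.3, 0.2, 0.1]
grip_width: 0.626
```

servo_tool:
  dp:
    - [0, 0, 0]
    - [0, 0, 0]
    - [0, 0, 0]
    - [0, 0, 0]
    - [0, 0, 0]
  yaw: [0, 0, 0, 0, 0]

```text
time: 42.75
position: [0.4035, 0.3244, 0.1348]
tool_rot: [1.998, 0.411, -1.998]
ft_force: [-0.4, 0.1, -0.9]
grip_width: 0.187
```

servo_tool:
  dp:
    - [0, 0, 0]
    - [-0.2, 0, -0.05]
    - [-0.2, 0, -0.05]
    - [-0.2, 0, -0.05]
    - [0, 0, 0]
  yaw: [0, 0, 0, 0, 0]

```text
time: 43.25
position: [0.4083, 0.3262, 0.1502]
tool_rot: [2.001, 0.411, -1.996]
ft_force: [3.7, 2.4, -7.2]
grip_width: 0.186
```

```bash
python3 - <<'E'
from h import *
P,R,s=pose(); print(P,ang(R),s['ft_force'],s['grip_width'])
r=P[:2]-H; a=np.degrees(np.arctan2(r[1],r[0])); print(np.linalg.norm(r),a)
w=[]
n=30
for i in range(1,n+1):
    t=np.radians((-65.0-(a%360-360))*i/n); C=np.array([[np.cos(t),-np.sin(t)],[np.sin(t),np.cos(t)]]); q=H+C@r
    w.append(([q[0],q[1],P[2]],ang(R)+np.degrees(t),1))
plan(w)
E
```

```text
[0.40833553 0.32623823 0.15020636] -66.76788517247604 [ 3.68721815  2.44294556 -7.19980364] 0.18614645101878408
0.183744080104421 -155.1003684222677
{"dp": [[0.0, 0.38, -0.02], [0.0, 0.38, -0.02], [0.0, 0.38, -0.02], [0.0, 0.38, -0.02], [0.0, 0.38, -0.02]] , "yaw": [-0.5, -0.5, -0.5, -0.5, -0.5] }
{"dp": [[0.0, 0.38, -0.02], [0.0, 0.38, -0.02], [0.0, 0.38, -0.02], [0.0, 0.38, -0.02], [0.0, 0.38, -0.02]] , "yaw": [-0.5, -0.5, -0.5, -0.5, -0.5] }
{"dp": [[0.0, 0.38, -0.02], [0.0, 0.38, -0.02], [0.0, 0.38, -0.02], [0.0, 0.38, -0.02], [0.0, 0.38, -0.02]] , "yaw": [-0.5, -0.5, -0.5, -0.5, -0.5] }
{"dp": [[0.0, 0.38, -0.02], [0.0, 0.38, -0.02], [0.0, 0.38, -0.02], [0.0, 0.38, -0.02], [0.0, 0.38, -0.02]] , "yaw": [-0.5, -0.5, -0.5, -0.5, -0.5] }
{"dp": [[0.0, 0.38, -0.02], [0.0, 0.38, -0.02], [0.0, 0.38, -0.02], [0.0, 0.38, -0.02], [0.0, 0.38, -0.02]] , "yaw": [-0.5, -0.5, -0.5, -0.5, -0.5] }
{"dp": [[0.0, 0.38, -0.02], [0.0, 0.38, -0.02], [0.0, 0.38, -0.02], [0.0, 0.38, -0.02], [0.0, 0.38, -0.02]] , "yaw": [-0.5, -0.5, -0.5, -0.5, -0.5] }
```

servo_tool:
  dp:
    - [0, 0.38, -0.01]
    - [0, 0.38, -0.01]
    - [0, 0.38, -0.01]
    - [0, 0.38, -0.01]
    - [0, 0.38, -0.01]
  yaw: [-0.5, -0.5, -0.5, -0.5, -0.5]

```text
time: 43.75
position: [0.4334, 0.2866, 0.15]
tool_rot: [1.841, 0.64, -1.83]
ft_force: [8.1, 7.3, -11.1]
grip_width: 0.189
```

servo_tool:
  dp:
    - [0, 0.38, -0.01]
    - [0, 0.38, -0.01]
    - [0, 0.38, -0.01]
    - [0, 0.38, -0.01]
    - [0, 0.38, -0.01]
  yaw: [-0.5, -0.5, -0.5, -0.5, -0.5]

```text
time: 44.25
position: [0.4668, 0.2552, 0.15]
tool_rot: [1.668, 0.839, -1.657]
ft_force: [7.4, 9.2, -11.3]
grip_width: 0.187
```

servo_tool:
  dp:
    - [0, 0.38, -0.01]
    - [0, 0.38, -0.01]
    - [0, 0.38, -0.01]
    - [0, 0.38, -0.01]
    - [0, 0.38, -0.01]
  yaw: [-0.5, -0.5, -0.5, -0.5, -0.5]

```text
time: 44.75
position: [0.507, 0.2328, 0.1498]
tool_rot: [1.485, 1.011, -1.477]
ft_force: [4.0, 9.4, -9.1]
grip_width: 0.185
```

servo_tool:
  dp:
    - [0, 0.38, -0.01]
    - [0, 0.38, -0.01]
    - [0, 0.38, -0.01]
    - [0, 0.38, -0.01]
    - [0, 0.38, -0.01]
  yaw: [-0.5, -0.5, -0.5, -0.5, -0.5]

```text
time: 45.25
position: [0.5521, 0.2211, 0.1496]
tool_rot: [1.295, 1.157, -1.291]
ft_force: [1.1, 7.0, -6.5]
grip_width: 0.186
```

```bash
python3 - <<'E'
from h import *
P,R,s=pose(); print(P,ang(R),s['ft_force'],s['grip_width'])
r=P[:2]-H; a=np.degrees(np.arctan2(r[1],r[0])); print(np.linalg.norm(r),a)
w=[]; n=11; r=r*.1852/np.linalg.norm(r)
for i in range(1,n+1):
    t=np.radians((-65.0-a)*i/n); C=np.array([[np.cos(t),-np.sin(t)],[np.sin(t),np.cos(t)]]); q=H+C@r
    w.append(([q[0],q[1],P[2]],ang(R)+np.degrees(t),1))
plan(w)
snap('side','s19.png')
E
```

```text
[0.55209737 0.22105383 0.1495561 ] -6.513992258456439 [ 1.06402646  6.95933941 -6.46166242] 0.18649254030278095
0.18397726740418374 -97.15108637558461
{"dp": [[0.0, 0.38, 0.04], [0.0, 0.38, -0.01], [0.0, 0.38, -0.01], [0.0, 0.38, -0.01], [0.0, 0.38, -0.01]] , "yaw": [-0.49, -0.49, -0.49, -0.49, -0.49] }
{"dp": [[0.0, 0.38, -0.01], [0.0, 0.38, -0.01], [0.0, 0.38, -0.01], [0.0, 0.38, -0.01], [0.0, 0.38, -0.01]] , "yaw": [-0.49, -0.49, -0.49, -0.49, -0.49] }
{"dp": [[0.0, 0.38, -0.01], [0, 0, 0], [0, 0, 0], [0, 0, 0], [0, 0, 0]] , "yaw": [-0.49, 0, 0, 0, 0] }
```

View pics/s19.png

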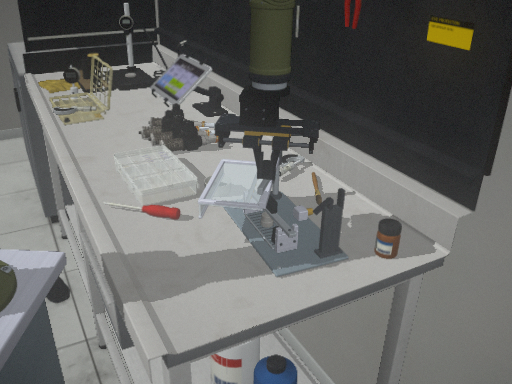

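servo_tool:
  dp:
    - [0, 0.38, 0]
    - [0, 0.38, -0.01]
    - [0, 0.38, -0.01]
    - [0, 0.38, -0.01]
    - [0, 0.38, -0.01]
  yaw: [-0.5, -0.5, -0.5, -0.5, -0.5]

```text
time: 45.8
position: [0.5991, 0.221, 0.1494]
tool_rot: [1.102, 1.279, -1.099]
ft_force: [0.8, 5.0, -4.9]
grip_width: 0.185
```

servo_tool:
  dp:
    - [0, 0.38, -0.01]
    - [0, 0.38, -0.01]
    - [0, 0.36, -0.01]
    - [0, 0.3, -0.01]
    - [0, 0.2, 0]
  yaw: [-0.5, -0.5, -0.5, -0.4, -0.25]

```text
time: 46.3
position: [0.6383, 0.2302, 0.1494]
tool_rot: [0.932, 1.365, -0.931]
ft_force: [-1.6, 3.5, -4.3]
grip_width: 0.184
```

```bash
python3 - <<'E'
from h import *
P,R,s=pose(); print(P,ang(R),s['ft_force'],s['grip_width'])
r=P[:2]-H; a=np.degrees(np.arctan2(r[1],r[0])); print(np.linalg.norm(r),a)
w=[]; n=4
for i in range(1,n+1):
    t=np.radians((-65.0-a)*i/n); C=np.array([[np.cos(t),-np.sin(t)],[np.sin(t),np.cos(t)]]); q=H+C@r
    w.append(([q[0],q[1],P[2]],ang(R)+np.degrees(t),1))
plan(w)
E
```

```text
[0.63826763 0.23018006 0.14939606] 21.292011665905164 [-1.56749894  3.54867844 -4.29105899] 0.18365550764113636
0.18460029205499529 -69.95685299302947
{"dp": [[0.0, 0.16, 0.0], [0.0, 0.16, 0.0], [0.0, 0.16, 0.0], [0.0, 0.16, 0.0], [0, 0, 0]] , "yaw": [-0.21, -0.21, -0.21, -0.21, 0] }
```

servo_tool:
  dp:
    - [0, 0.17, 0]
    - [0, 0.17, 0]
    - [0, 0.17, 0]
    - [0, 0.17, 0]
    - [0, 0, 0]
  yaw: [-0.18, -0.18, -0.18, -0.1, 0]

```text
time: 46.8
position: [0.6536, 0.2364, 0.1493]
tool_rot: [0.881, 1.388, -0.881]
ft_force: [-1.9, 5.2, -4.7]
grip_width: 0.186
```

```bash
python3 - <<'E'
from h import *
P,R,s=pose(); print(P,ang(R),s['ft_force'],s['grip_width'])
r=P[:2]-H; a=np.degrees(np.arctan2(r[1],r[0])); print(np.linalg.norm(r),a)
snap('side','s20.png'); im,d=snap('wrist','w20.png')
E
```

```text
[0.65363984 0.23636779 0.14926974] 25.110607996670918 [-1.86356192  5.21951668 -4.70382285] 0.1864398729925886
0.18479945010129217 -64.81505370216044
```

View pics/s20.png

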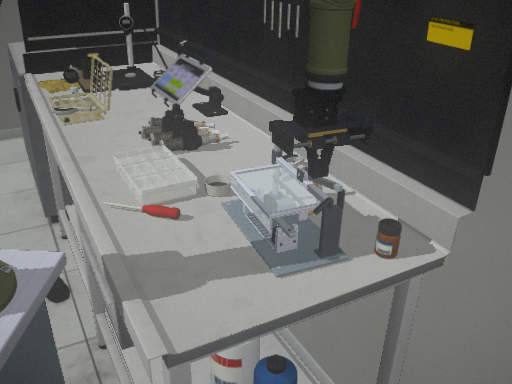

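servo_tool:
  dp:
    - [0.2, 0.01, 0.05]
    - [0.2, 0, 0.05]
    - [0.17, 0, 0.03]
    - [0, 0, 0]
    - [0, 0, 0]
  yaw: [0, 0, 0, 0, 0]

```text
time: 47.4
position: [0.657, 0.2306, 0.1361]
tool_rot: [0.883, 1.382, -0.883]
ft_force: [-0.3, 0.3, 2.2]
grip_width: 0.189
```

```bash
python3 - <<'E'
from h import *
P,R,s=pose(); print(P,ang(R),s['ft_force'],s['grip_width'])
r=P[:2]-H; a=np.degrees(np.arctan2(r[1],r[0])); print(np.linalg.norm(r),a)
E
```

```text
[0.65701951 0.23060311 0.13606696] 24.933314321058376 [-0.26182871  0.28064361  2.1524233 ] 0.18929608485918897
0.19145528156719127 -64.6339148588217
```

servo_tool:
  dp:
    - [0, 0, 0]
    - [0, 0, 0]
    - [0, 0, 0]
    - [0, 0, 0]
    - [0, 0, 0]
  yaw: [0, 0, 0, 0, 0]
  fingers: 1

```text
time: 47.9
position: [0.6561, 0.2316, 0.1354]
tool_rot: [0.882, 1.384, -0.882]
ft_force: [1.0, 0.6, -0.5]
grip_width: 0.561
```

servo_tool:
  dp:
    - [0, 0, 0]
    - [0, 0, 0]
    - [-0.6, 0, 0]
    - [-0.9, 0, 0]
    - [-0.9, 0, 0]
  yaw: [0, 0, 0, 0, 0]

```text
time: 48.4
position: [0.6562, 0.2317, 0.1973]
tool_rot: [0.882, 1.384, -0.882]
ft_force: [0.3, -0.5, 0.5]
grip_width: 0.969
```

servo_tool:
  dp:
    - [-0.9, 0, 0]
    - [-0.9, 0, 0]
    - [0, 0, 0]
    - [0, 0, 0]
    - [0, 0, 0]
  yaw: [0, 0, 0, 0, 0]

```text
time: 48.9
position: [0.6556, 0.2316, 0.2396]
tool_rot: [0.881, 1.386, -0.883]
ft_force: [0.1, -1.2, -0.1]
grip_width: 1.003
```

```bash
python3 - <<'E'
from h import *
P,R,s=pose(); print(P,ang(R),s['ft_force'],s['grip_width'])
snap('side','s21.png'); im,d=snap('wrist','w21.png'); W=cloud('wrist',d); z=W[...,2]; z[258:]=np.nan; L=toSt(W)
def rep(n,m): 
    q=L[m]*1000; print(n,m.sum(),'x',np.percentile(q[:,0],[1,50,99]).round(1),'y',np.percentile(q[:,1],[1,50,99]).round(1),'z',np.median(z[m]).round(4))
k=W[(z>.155)&(z<.18)&(abs(L[...,1]+.06)<.04)]; print('knob',len(k),k.mean(0), np.percentile(k[:,2],[50,95]))
m=(z>.112)&(z<.123)&(L[...,0]>.06)&(L[...,0]<.09)&(L[...,1]>.02)&(L[...,1]<.11)
a=W[m]; c=a.mean(0); V=np.linalg.svd((a-c)[:,:2],full_matrices=False)[2]; print('arm',len(a),c,np.degrees(np.arctan2(V[0,1],V[0,0]))%180)
rep('arm',m)
b=W[(z>.127)&(z<.142)&(L[...,0]>.06)&(L[...,0]<.09)&(L[...,1]<0)]; Lb=toSt(b)
print('bar z vs y',np.polyfit(Lb[:,1],b[:,2],1))
E
```

```text
[0.65559695 0.23159504 0.23963663] 24.992539472861512 [ 0.10982608 -1.23912469 -0.13372822] 1.0029778808249206
knob 425 [0.65335918 0.23417752 0.16882594] [0.16940837 0.1710216 ]
arm 1711 [0.6018674  0.3441742  0.11873373] 114.9872897276846
arm 1711 x [71.  78.  84.8] y [ 21.   63.6 101.1] z 0.1188
bar z vs y [0.01262465 0.13553699]
```

View pics/s21.png

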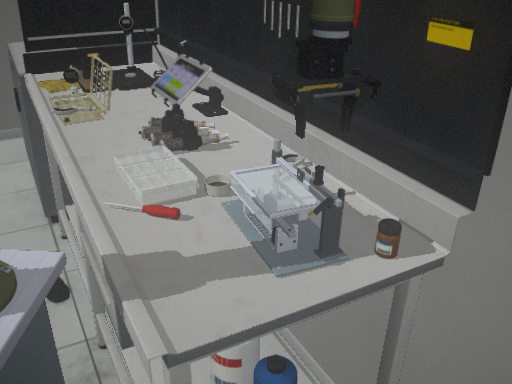

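View pics/w21.png

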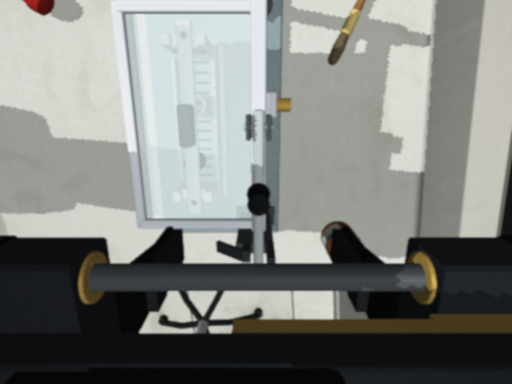

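```bash
python3 - <<'E'
from h import *
a=cv2.imread('pics/w21.png')[0:240,110:310]; b=cv2.imread('pics/s21.png')[150:290,200:380]
a=cv2.resize(a,(480,576),interpolation=cv2.INTER_CUBIC); cv2.imwrite('pics/z21a.png',a); cv2.imwrite('pics/z21b.png',cv2.resize(b,(771,600),interpolation=cv2.INTER_CUBIC))
# project expected part positions into wrist image
ci=ctrl.camera_info('wrist'); T=np.linalg.inv(Twc('wrist')); K=np.array([[ci['fx'],0,ci['cx']],[0,ci['fy'],ci['cy']],[0,0,1]])
P=np.array([st(-.0005,-.05,.040),st(-.0005,0,.036),st(-.0135,-.05,.040),st(.0125,-.05,.040)])
print(cv2.projectPoints(P,cv2.Rodrigues(T[:3,:3])[0],T[:3,3],K,np.array(ci['distortion']))[0].reshape(-1,2).round())
E
```

```text
[[193. 164.]
 [191. 122.]
 [182. 164.]
 [204. 164.]]
```

View pics/z21a.png

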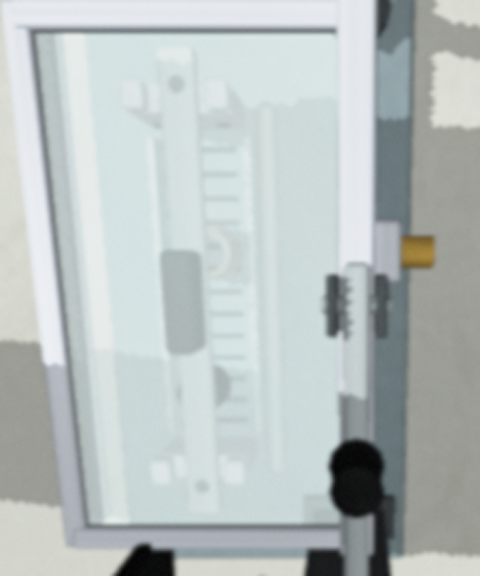

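View pics/z21b.png

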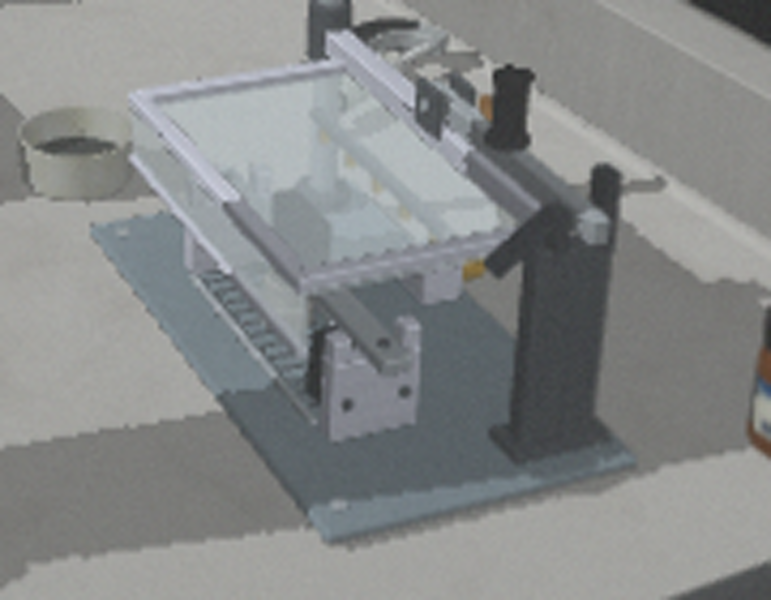

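```bash
python3 - <<'E'
from h import *
ci=ctrl.camera_info('wrist'); Tc=Twc('wrist'); K=np.array([[ci['fx'],0,ci['cx']],[0,ci['fy'],ci['cy']],[0,0,1]]); T=np.linalg.inv(Tc)
a=cv2.imread('pics/w21.png')
def proj(P): return cv2.projectPoints(np.array(P),cv2.Rodrigues(T[:3,:3])[0],T[:3,3],K,np.array(ci['distortion']))[0].reshape(-1,2)
def back(px,z):
    p=cv2.undistortPoints(np.array([[px]],np.float32),K,np.array(ci['distortion']))[0,0]; d=Tc[:3,:3]@np.array([p[0],p[1],1]); return Tc[:3,3]+d*(z-Tc[2,3])/d[2]
for z in (.010,.02,.036): print(z,toSt(back((202.5,105),z)))
x0,y0,s=150,60,6
c=a[y0:190,x0:260].copy(); c=cv2.resize(c,None,fx=s,fy=4.6,interpolation=cv2.INTER_CUBIC); 
import numpy as np
c=cv2.convertScaleAbs((c.astype(float)-c.min())*1.0,alpha=1)
c=np.clip((c.astype(float)-110)*2.0,0,255).astype(np.uint8)
d=c.copy()
def dr(P,col):
    q=proj(P); 
    for u,v in q: cv2.circle(d,(int((u-x0+.5)*s),int((v-y0+.5)*4.6)),2,col,-1)
t=np.linspace(0,2*np.pi,40)
for x,y,h,r,col in((-.0005,0,.036,.012,(0,0,255)),(-.0005,-.05,.04,.011,(255,0,0))): dr([st(x+r*np.cos(k),y+r*np.sin(k),h) for k in t],col)
for xr in(-.022,.022): dr([st(xr,k,.014) for k in np.linspace(-.07,.07,50)],(0,200,0))
dr([st(.002+e,k,.060) for e in(-.008,.008) for k in np.linspace(-.07,.07,50)],(0,200,200))
cv2.imwrite('pics/z22.png',np.hstack([c])); cv2.imwrite('pics/z22o.png',d); print(d.shape)
E
```

```text
0.01 [0.00902892 0.01934319]
0.02 [0.01079327 0.01924857]
0.036 [0.01361623 0.01909717]
(598, 660, 3)
```

View pics/z22o.png

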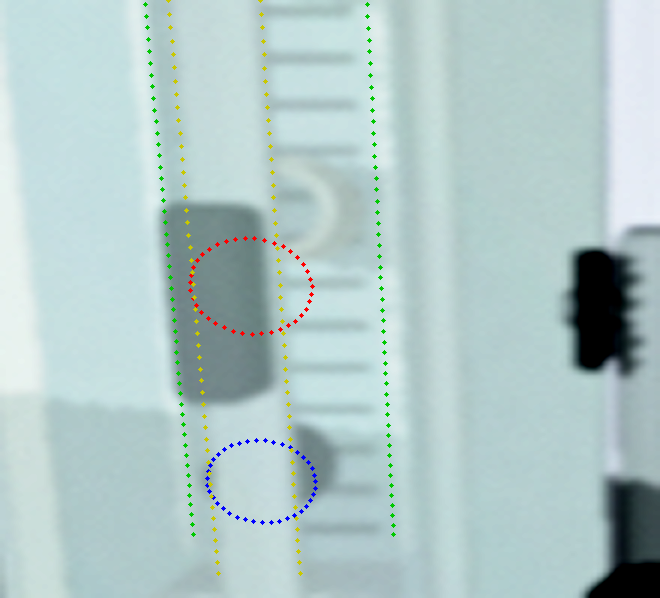

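```bash
cat > ov.py <<'E'
from h import *
def overlay(name,f,roi,s,parts,gain=2.0,off=80,draw=True):
    im,_=ctrl.get_image(name); a=im[:,:,::-1]
    ci=ctrl.camera_info(name); T=np.linalg.inv(Twc(name)); K=np.array([[ci['fx'],0,ci['cx']],[0,ci['fy'],ci['cy']],[0,0,1]])
    x0,y0,x1,y1=roi
    c=cv2.resize(a[y0:y1,x0:x1],None,fx=s,fy=s,interpolation=cv2.INTER_CUBIC); c=np.clip((c.astype(float)-off)*gain,0,255).astype(np.uint8); d=c.copy()
    def dr(P,col):
        q=cv2.projectPoints(np.array(P),cv2.Rodrigues(T[:3,:3])[0],T[:3,3],K,np.array(ci['distortion']))[0].reshape(-1,2)
        for u,v in q:
            if abs(u)<2000 and abs(v)<2000: cv2.circle(d,(int((u-x0+.5)*s),int((v-y0+.5)*s)),1,col,-1)
    t=np.linspace(0,2*np.pi,40)
    for x,y,h,r,col in parts: dr([st(x+r*np.cos(k),y+r*np.sin(k),h) for k in t],col)
    for xr in(-.022,.022): dr([st(xr,k,.014) for k in np.linspace(-.075,.075,60)],(0,200,0))
    dr([st(.0015+e,k-.001,.060) for e in(-.008,.008) for k in np.linspace(-.105,.105,60)],(0,200,200))
    cv2.imwrite('pics/'+f,np.hstack([c,d]) if draw else c); print(d.shape)
E
python3 - <<'E'
from ov import *
overlay('top','t23.png',(210,150,315,230),3.8,[(-.0005,0,.036,.012,(0,0,255)),(-.0005,-.05,.04,.011,(255,0,0))],gain=2,off=70)
E
```

```text
(304, 399, 3)
```

View pics/t23.png

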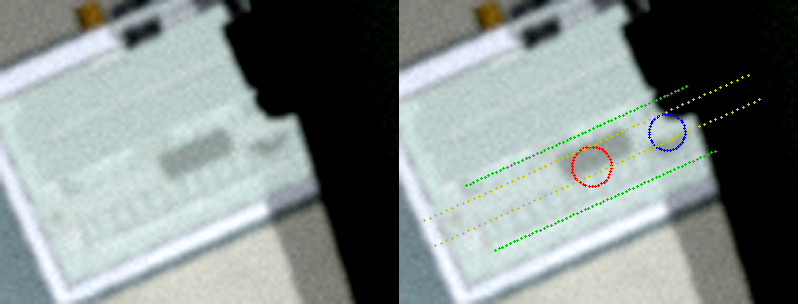

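```bash
python3 - <<'E'
from h import *
q=st(-.11,-.08,0); plan([([q[0],q[1],.225],25.,None)])
E
```

```text
{"dp": [[0.07, -0.95, 0.09], [0.07, -0.95, 0.09], [0.07, -0.95, 0.09], [0.07, -0.95, 0.09], [0.07, -0.95, 0.09]] , "yaw": [0.0, 0.0, 0.0, 0.0, 0.0] }
{"dp": [[0.07, -0.95, 0.09], [0.07, -0.95, 0.09], [0.07, -0.95, 0.09], [0, 0, 0], [0, 0, 0]] , "yaw": [0.0, 0.0, 0.0, 0, 0] }
```

servo_tool:
  dp:
    - [0, -0.95, 0.09]
    - [0, -0.95, 0.09]
    - [0.1, -0.95, 0.09]
    - [0.1, -0.95, 0.09]
    - [0.1, -0.95, 0.09]
  yaw: [0, 0, 0, 0, 0]

```text
time: 49.55
position: [0.5521, 0.1708, 0.2323]
tool_rot: [0.881, 1.385, -0.883]
ft_force: [-0.9, 0.7, -0.2]
grip_width: 1.002
```

servo_tool:
  dp:
    - [0.1, -0.95, 0.09]
    - [0.1, -0.95, 0.09]
    - [0.1, -0.95, 0.09]
    - [0, 0, 0]
    - [0, 0, 0]
  yaw: [0, 0, 0, 0, 0]

```text
time: 50.05
position: [0.4914, 0.1352, 0.2255]
tool_rot: [0.883, 1.385, -0.882]
ft_force: [2.0, 0.3, 1.2]
grip_width: 0.998
```

```bash
python3 - <<'E'
from ov import *
print(pose()[0],toSt(pose()[0]))
snap('wrist','w24.png')
pp=[(-.0005,0,.036,.012,(0,0,255)),(-.0005,.016,.036,.012,(200,0,200)),(-.0005,-.05,.04,.011,(255,0,0))]
overlay('wrist','w24o.png',(300,40,440,230),2.8,pp)
overlay('top','t24.png',(210,150,315,230),3.8,pp,gain=2,off=70)
E
```

```text
[0.49143504 0.1351793  0.22554085] [-0.11038563 -0.08041991]
(532, 392, 3)
(304, 399, 3)
```

View pics/w24.png

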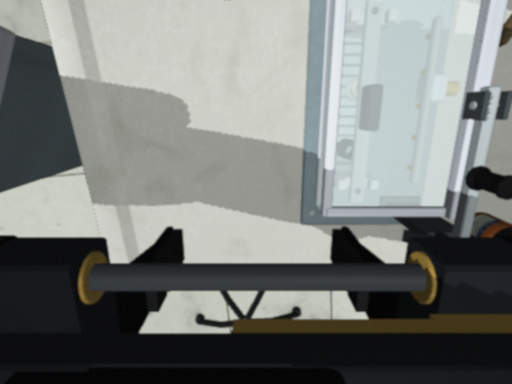

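View pics/w24o.png

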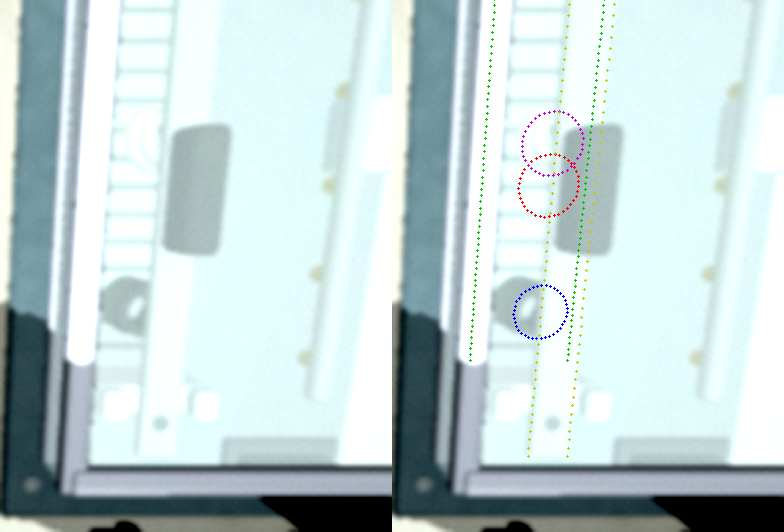

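View pics/t24.png

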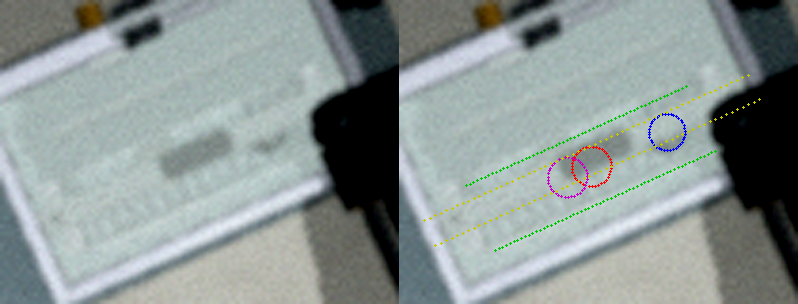

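```bash
python3 - <<'E'
from ov import *
print(toSt(pose()[0]))
pp=[(.0015,.016,.036,.012,(200,0,200)),(.0015,.016,.011,.014,(200,100,0)),(-.0005,-.05,.04,.011,(255,0,0)),(-.0005,-.05,.011,.012,(255,0,0))]
overlay('wrist','w25o.png',(325,50,400,170),5,pp,gain=4,off=170)
for l in ['nozzle_nut_0_mid','nozzle_nut_1_mid']:
    print(l,[(round(r['score'],2),np.round(r['extent'])) for r in ctrl.search_frame('wrist',l)])
E
```

```text
[-0.10954763 -0.08027061]
(600, 375, 3)
nozzle_nut_0_mid []
nozzle_nut_1_mid [(0.75, array([453.,  88., 509., 240.]))]
```

View pics/w25o.png

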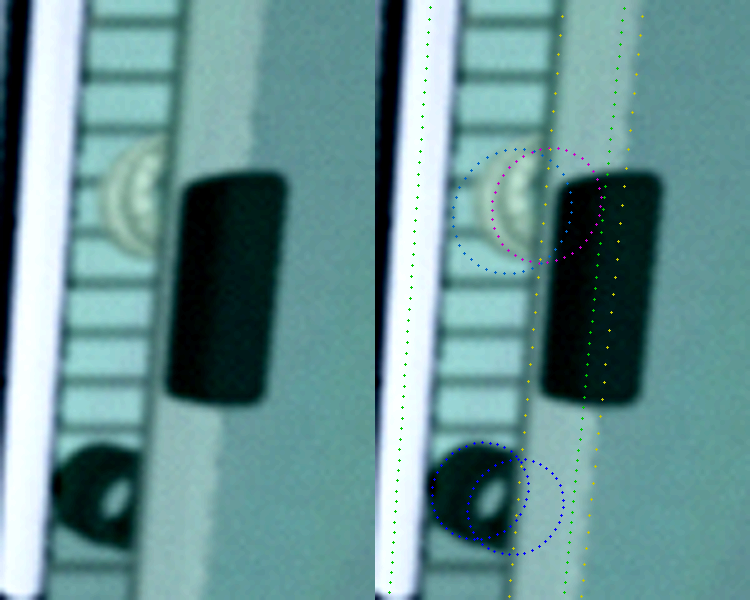

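```bash
python3 - <<'E'
from h import *
s=ctrl.get_state(); print(s['time'],s['ft_force'])
im,d=ctrl.get_image('top'); W=cloud('top',d); z=W[...,2]; W0=np.load('W0.npy')
for A in(W0,W):
    zz=A[...,2]; m=(zz>.024)&(zz<.034)&(np.hypot(A[...,0]-.4285,A[...,1]-.446)<.05); q=A[m]; print('pot',cv2.minEnclosingCircle((q[:,:2]*1000).astype(np.float32)))
    m=(zz>.162)&(np.hypot(A[...,0]-.655,A[...,1]-.2325)<.02); print('knob',A[m].mean(0))
print(ctrl.close_job())
E
```

```text
50.35 [-1.03895053  0.21299922  0.74874821]
pot ((422.8717346191406, 444.7898864746094), 42.779415130615234)
knob [0.65503339 0.23249426 0.16887785]
pot ((422.8859558105469, 444.5273132324219), 42.85363006591797)
knob [0.65490628 0.23255816 0.16907538]
the job is handed in; nothing more can be done
None
```

The job is done and handed in at about 50 s of the 210 s allowed; the hand-in reports no verdict.

**What I did:** I lifted the latch by its knob and swung the gate to about 90°. I set the keeper bar on the bench and stood both parts I found, one nut (class nut 0/2) and the dark nut, in the channel. Then I laid the keeper back across the saddles, swung the gate shut with the latch lifted, lowered it into the catch and let go.

**Last checks:**
- **Keeper:** it lies flat, with the bar top at 60 mm and the rib top at 86 mm. It is about 1.5 mm off centre across and 1 mm lengthwise.
- **Gate and latch:** the knob is back within 0.3 mm of where it started, and the arm angle is within 0.1°, so the gate is shut and the latch is down.
- **Dish:** it has not moved, within 0.3 mm.
- **Robot:** the gripper is clear of everything.

**One disagreement:** through the closed hood, the lighter nut now appears about 17 mm left and 4–6 mm back from where I measured it after placing. It was probably the announced knock during the gate closing. It still looks upright, between the ribs and within the limits. I judged this from two camera angles in the pictures, as the hood blocks depth readings. The dark nut's picture fits the position where I placed it.

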